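# Hang two spice jars on a pivoting bar and bring it level

### The job

Hang the red-capped jar on the left arm of the pivoting bar (the arm with the red end block), pushed gently out against the block, and let go of it. Then hang the green-capped jar on the right arm, sliding it along as needed, so that the bar stays level by itself with both jars hanging free. Do not press or shove the bar hard, and leave everything else where it stands.

Things in the scene. Friction and masses are not known exactly. Their poses are not given: they have to be found in the camera images.
- red_grip (a point): Centre of the black upright grip tab on top of the RED-capped jar's steel hanger; z up, y across the tab's width. Tab 12 (x) x 24 (y) x 42 (z) mm. Under the tab is a saddle hook with a 44 mm long slot along y, then the jar (45 mm across, foot 182 mm below this point). The jar's fill is unknown: 260 to 385 g in all with the hanger, not the same for the two jars.
- red_seat (a point): Middle of the RED-capped jar's hook slot: its flat underside that rests on the bar, 26 mm under the grip. Slot 15 mm wide (x), 44 mm long (y). The leg closes it at -x; at +x a lip reaches 11 mm below this point, and below the lip it is open to +x down to a disc 47 mm below. So from in front of the bar the lip passes +x over the bar's top, then the hook goes down.
- green_grip (a point): Centre of the black upright grip tab on top of the GREEN-capped jar's steel hanger; z up, y across the tab's width. Tab 12 (x) x 24 (y) x 42 (z) mm. Under the tab is a saddle hook with a 44 mm long slot along y, then the jar (45 mm across, foot 182 mm below this point). The jar's fill is unknown: 260 to 385 g in all with the hanger, not the same for the two jars.
- green_seat (a point): Middle of the GREEN-capped jar's hook slot: its flat underside that rests on the bar, 26 mm under the grip. Slot 15 mm wide (x), 44 mm long (y). The leg closes it at -x; at +x a lip reaches 11 mm below this point, and below the lip it is open to +x down to a disc 47 mm below. So from in front of the bar the lip passes +x over the bar's top, then the hook goes down.
- bar_pivot (a point): Pivot of the bar, 225 mm up; axes turn with the bar: y along it to the robot's left, x across it away from the robot, z up. Bar: upright strip 8 mm thick (x), 18 mm high, top edge 9 mm above this point. Right arm ends at y = -205 mm in a black cap 6 mm above the top edge. The fork rises 18 mm above this point, within 10 mm in y. The jar weights decide the balance point of the green jar: y = -75 to -185 mm.
- bar_stop (a point): Middle of the bar's top edge at the inner face of the red end block, which ends the left arm; 142 mm from the pivot; axes turn with the bar. The block rises 12 mm above the top edge. A jar slid against it hangs with its centre 22 mm inward.
- bar (a joint): Tilt of the bar in rad: 0 level, positive is right arm down (left arm up). Stops at +0.12 and -0.12. A weak spring (0.5 N m/rad) with damping brings the empty bar to level in about 0.5 s; one jar alone takes it to its stop, where it is rigid. With both jars free, the tilt changes by about 0.035 rad for each 10 mm that the green jar is shifted; while a jar is held it tells nothing.
- stand: The fixed stand and the bar that it carries; origin under the middle of its wooden foot (150 x 110 x 14 mm), straight under the pivot; thin steel post.
- salt: Grey salt shaker, bystander, 44 x 44 x 90 mm; origin under its middle.
- pepper: White pepper shaker with a grey top, bystander, 44 x 44 x 90 mm; origin under its middle.
- garlic: Bulb of garlic, bystander, 61 x 60 x 59 mm; origin under its middle.
Mind the look-alikes: they are no part of the job. What is shaped like the part that bears red_grip but yellow is not meant.

How it is judged:
By the outcome, as a careful person would: the job done as asked, in the order asked, and still so for the second after the job is handed in, with the robot touching nothing.
It also fails if it takes over 70 s, if anything falls off the work surface, if the arm or the gripper's body presses on something with over 40 N, if the wrist force passes 120 N, or if a joint passes its speed limit or range.

### The arm

A 6-joint arm with a two-finger parallel gripper is mounted at the origin on a cart in front of the work surface, level with it; the furniture and walls round the work are solid. World frame = base frame: x ahead of the robot, y to its left, z up, the work surface at z = 0. Lengths are in m, angles in rad, forces in N, time in s.
With the tool pointing down it reaches from about 0.275 to 0.85 m from the base axis. Payload 19 kg.
Tool frame: the origin (TCP) lies midway between the tips of the shut fingers; the grasp point (between the pads) lies 19 mm behind it (env.tcp_to_grasp is the distance from the TCP to the grasp point, in m); z points along the fingers, y is the direction in which the jaws open and shut (so a half turn about z gives the same grasp; the last joint's range is limited). The gripper opens to 85 mm and grips with 20 to 120 N. Pads are 22 mm wide; open, the fingers measure 114 mm over their backs; the gripper's body (76 mm by 85 mm) begins 54 mm behind the grasp point. The pads swing forward as they close: fully open they stand 13 mm farther back than shut.
Start: joints at [-1.26, 0.15, 1.437, -0, 1.554, -0.134], TCP at [0.247, -0.519, 0.231] pointing down, gripper open.
Joint ranges: [-2.8, 2.8], [-0.68, 2.1], [0.12, 2.68], [-1.39, 4.53], [0.16, 2.79], [-2.81, 2.81]. Speed limits (rad/s): [1.89, 1.89, 2.22, 3.01, 3.01, 3.01].

### API

Orientations are given as [roll, pitch, yaw] about the fixed x, y, z axes, in that order (R = Rz(yaw) Ry(pitch) Rx(roll)).
In Python, from plant import env gives the robot as it stands.
- The arm moves only by the tool apply_moves, never from a script. Its arguments are lists of equal length, an entry for each row: "translation": the shift along the tool's x, y, z in mm, a list of three; "twist": the turn about the tool's z in degrees. A call has 1 to 20 rows; each row is the pose to reach, as a shift and turn from the pose commanded when the call began, along the tool's axes at that moment; what a row does not reach only later rows make up. A row lasts 1/12 s, in which the tool goes at most 41.7 mm and 7.16 degrees, less where a joint would pass 70% of its speed; a pose out of reach is approached as far as the arm can. A call with a gripper value outside its range is refused whole. "claw" is the opening, from 0 (shut) to 1 (fully open), set as the call begins (left out, the last holds). The fingers move at their own pace and stop on an object; the grip force is fixed at half the most. Time passes only in rows, so rows that repeat a pose let the fingers close. It gives the time, the measured TCP pose, the force and the opening at its end, in the units of the state.
- env.observe(): the state, without advancing time (a new reading comes with each control period).
- env.camera(name): name is "scene" or "top"; returns (picture, depth): 420x560x3 uint8, red, green, blue; 420x560 float32, m along the optical axis (not along the pixel's ray), 0 where there is no reading.
- env.get_calibration(name): a dict with "intrinsics" (3x3 intrinsics, pixels), "k1" (the pictures are not rectified: a ray, as slopes to the right and down, at radius r is drawn at 1 + k1 r^2 times it, then the intrinsics apply), "R" (3x3) and "t" (3): a world point X has camera coordinates R X + t. Camera axes: x right, y down, z forward; pixel columns grow to the right and rows downward; lengths in m; the calibration is good to about 2 mm. A picture is of the moment at which its call begins. get_calibration takes no time and is no camera call.
- env.finish_job(): hands the job in, once; it reports no verdict.
The state is a dict: "time_s": time; "qpos": joint angles; "qd": joint speeds; "joint_efforts": joint torques, N m; "eef_pos": TCP position; "orientation": TCP orientation; "contact_force": force on the tool from outside, world axes, zero at the start; "ft_torque": the same for the moment, N m; "grip_width": finger opening in m.
Only numpy, scipy, OpenCV 4.12 (cv2) and the standard library are available. Lean on these libraries where they do the work, as an engineer would, in place of code of your own. Each camera call takes 0.05 s, during which the arm holds its last target.

## Working session

There is one attempt and no reset: what is moved stays moved. The work goes in short steps, Python scripts to look and compute and a tool call to move; the robot and the scene stay as the last step left them, time stands still between calls to the robot, and variables do not carry over. Pictures are saved under pics/ and viewed, and the job is handed in when it is done.

Besides the shell and the picture viewer there is one more tool, called after "Request:" as a command line: name --pt "numbers of a row" for each row, then --argument value for the rest. apply_moves: Moves the arm, as the interface text tells. Its arguments: {"type":"object","properties":{"translation":{"type":"array","items":{"type":"array","items":{"type":"number"}}},"twist":{"type":"array","items":{"type":"number"}},"claw":{"type":"number"}},"required":["translation","twist"]}

```bash
ls; mkdir -p pics
cat > h.py <<'E'
import numpy as np, cv2
from plant import env
def cap(tag):
    out={}
    for n in ("scene","top"):
        p,d=env.camera(n); c=env.get_calibration(n)
        np.savez(f"pics/{tag}_{n}.npz",p=p,d=d,**{k:np.array(v) for k,v in c.items()})
        cv2.imwrite(f"pics/{tag}_{n}.png",p[:,:,::-1])
def load(tag,n):
    return dict(np.load(f"pics/{tag}_{n}.npz"))
def world(L):
    d=L['d'];h,w=d.shape;K=L['intrinsics'];k1=float(L['k1'])
    u,v=np.meshgrid(np.arange(w),np.arange(h))
    xd=(u-K[0,2])/K[0,0];yd=(v-K[1,2])/K[1,1]
    x,y=xd.copy(),yd.copy()
    for _ in range(20):
        s=1+k1*(x*x+y*y);x=xd/s;y=yd/s
    P=np.stack([x*d,y*d,d],-1)
    W=(P-L['t'])@L['R']
    W[d==0]=np.nan
    return W
def proj(L,X):
    K=L['intrinsics'];c=np.atleast_2d(X)@L['R'].T+L['t'];x=c[:,:2]/c[:,2:];s=1+float(L['k1'])*(x**2).sum(1,keepdims=True)
    x=x*s;return np.c_[x[:,0]*K[0,0]+K[0,2],x[:,1]*K[1,1]+K[1,2]]
E
python3 - <<'E'
from h import *
cap("a")
s=env.observe()
for k,v in s.items(): print(k,np.round(v,4))
for n in("scene","top"):
    L=load("a",n);print(n,-L['R'].T@L['t'],L['R'],L['intrinsics'][0],L['k1'])
print(env.tcp_to_grasp)
E
```

```text
pics
time_s 0.1
qpos [-1.26    0.1509  1.4379 -0.      1.5538 -0.134 ]
qd [-0.0003 -0.0014 -0.0001 -0.0015 -0.0018 -0.0005]
joint_efforts [ 6.50000e-03 -7.14377e+01 -5.71797e+01 -0.00000e+00  7.20000e-03
 -0.00000e+00]
eef_pos [ 0.2473 -0.5189  0.2308]
orientation [-3.1405e+00 -1.0000e-04  4.4480e-01]
contact_force [-0.6134  0.4743  0.1956]
ft_torque [0.0149 0.0112 0.0288]
grip_width 0.0856
scene [-0.75644208 -0.64621408  0.87811233] [[ 0.46854011 -0.88339809 -0.00883096]
 [-0.40536007 -0.20609327 -0.89062269]
 [ 0.78495438  0.42087217 -0.45465728]] [495.0557373    0.         277.26247719] -0.15810866674626173
top [ 0.34413855 -0.01064344  1.86051088] [[ 5.95908320e-03 -9.99981379e-01  1.31565952e-03]
 [-9.97662754e-01 -6.03481584e-03 -6.80632776e-02]
 [ 6.80699500e-02 -9.06989770e-04 -9.97680139e-01]] [540.22591627   0.         282.76187309] -0.008584220714944576
0.0187
```

View pics/a_scene.png

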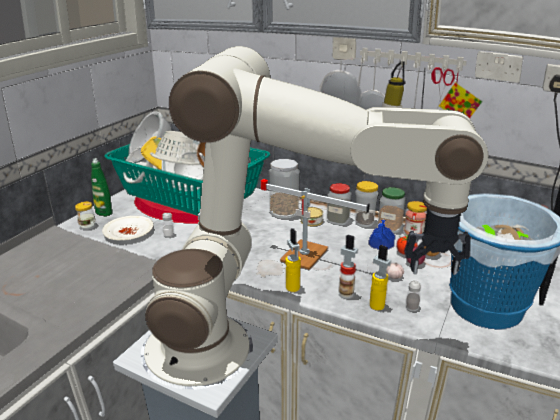

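View pics/a_top.png

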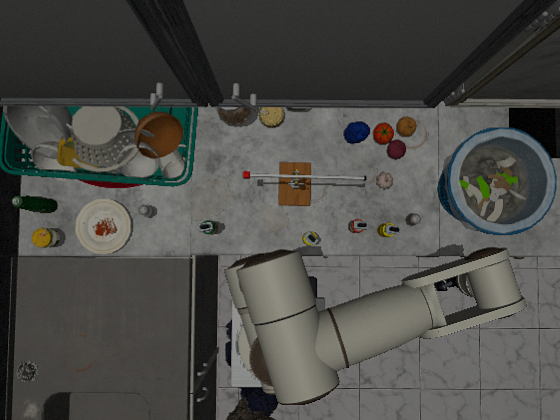

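The top view shows four tabbed jars: green (208,227), yellow (312,239), red (358,226), yellow (390,230). The bar runs from (246,175) to (365,178). I'll check in close crops.

Run:
```python
import cv2,numpy as np
a=cv2.imread('pics/a_top.png');b=cv2.imread('pics/a_scene.png')
c1=cv2.resize(a[160:260,190:430],(792,330),interpolation=cv2.INTER_CUBIC)
cv2.imwrite('pics/b1.png',c1)
cv2.imwrite('pics/b2.png',cv2.resize(b[170:320,250:450],(800,600),interpolation=cv2.INTER_CUBIC))
```

```text
(no output)
```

View pics/b1.png

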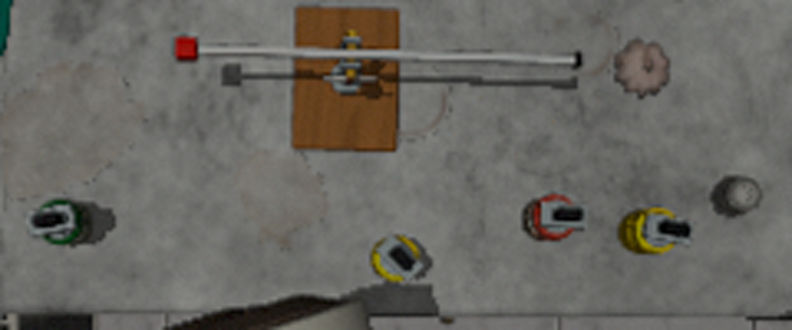

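View pics/b2.png

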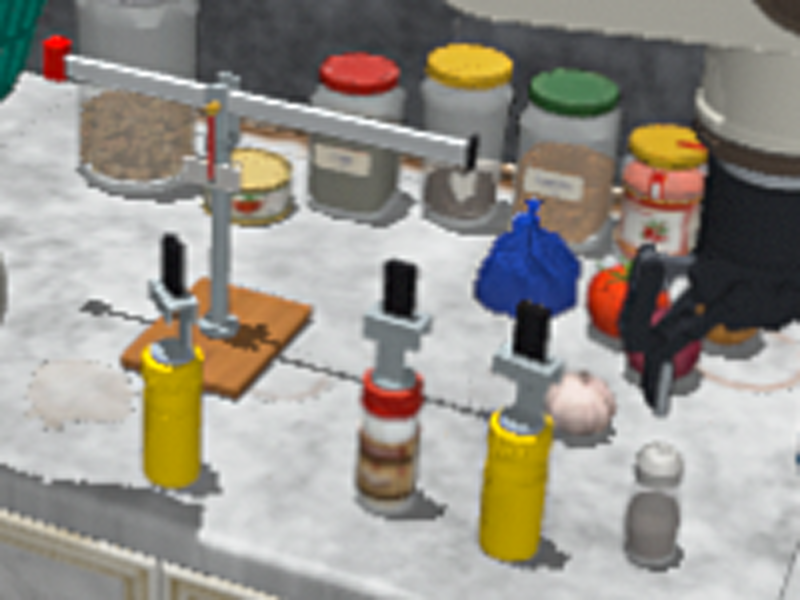

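Candidates: hanger jars yellow (scene 292,262; 379,280), red (347,270), green (top 208,227), and hangerless store jars with red and green lids at the back (340,195; 393,205). The right ones are the red-capped hanger jar and the green-capped hanger jar. Now measuring.

```bash
cat > m.py <<'E'
from h import *
import sys
tag=sys.argv[1]
L=load(tag,"top");W=world(L);p=L['p'].astype(int)
S=load(tag,"scene");WS=world(S);ps=S['p'].astype(int)
def rep(name,Q):
    if len(Q)<3: print(name,'few',len(Q));return
    c=Q.mean(0);r=cv2.minAreaRect((Q[:,:2]*1000).astype(np.float32))
    print(name,len(Q),'mean',c.round(4),'med',np.median(Q,0).round(4),'min',Q.min(0).round(3),'max',Q.max(0).round(3),'rect',np.round(r[0],1),np.round(r[1],1),round(r[2],1))
for n,(u0,v0,u1,v1) in dict(green=(190,212,225,245),red=(340,212,375,245)).items():
    for nm,WW,pp in(("top",W,p),):
        sub=WW[v0:v1,u0:u1].reshape(-1,3);c=pp[v0:v1,u0:u1].reshape(-1,3)
        dark=(c.max(1)<60)
        zt=np.nanmax(sub[:,2]);print(n,'zmax',zt)
        m=dark&(sub[:,2]>0.17);rep(n+' tab',sub[m])
        m=(sub[:,2]>0.13)&(sub[:,2]<0.17);rep(n+' saddle',sub[m])
        m=(sub[:,2]>0.195);rep(n+' tabtop',sub[m])
b=W[165:190,235:375].reshape(-1,3);c=p[165:190,235:375].reshape(-1,3)
m=(b[:,2]>0.2)
rep('bar all',b[m])
red=m&(c[:,0]>120)&(c[:,1]<60);rep('block',b[red])
mid=m&(c.min(1)>130);rep('bar white',b[mid]);
q=b[mid];vx,vy,x0,y0=cv2.fitLine((q[:,:2]).astype(np.float32),cv2.DIST_HUBER,0,.01,.01).ravel();print('line',vx,vy,x0,y0)
A=np.c_[q[:,1],np.ones(len(q))];print('z fit',np.linalg.lstsq(A,q[:,2],rcond=None)[0])
E
python3 m.py a
python3 - <<'E'
import cv2
a=cv2.imread('pics/a_top.png')
x=cv2.resize(a[212:245,345:400],None,fx=10,fy=10,interpolation=cv2.INTER_NEAREST)
y=cv2.resize(a[212:245,185:240],None,fx=10,fy=10,interpolation=cv2.INTER_NEAREST)
import numpy as np
cv2.imwrite('pics/b3.png',np.vstack([x,y])[:,:,:][:600])
E
```

```text
green zmax 0.209001811489547
green tab 31 mean [0.3873 0.2308 0.1959] med [0.3875 0.2299 0.1974] min [0.381 0.221 0.173] max [0.394 0.242 0.209] rect [387.5 231.3] [ 9.8 22. ] 13.3
green saddle 73 mean [0.3873 0.2305 0.1582] med [0.3855 0.2286 0.1594] min [0.373 0.21  0.133] max [0.401 0.254 0.169] rect [388.4 232.7] [23.4 43.4] 13.9
green tabtop 28 mean [0.3881 0.2335 0.2004] med [0.3875 0.2337 0.2004] min [0.381 0.223 0.196] max [0.394 0.245 0.209] rect [388.  233.6] [11.7 21.9] 13.9
red zmax 0.20939091252073547
red tab 33 mean [ 0.395 -0.256  0.198] med [ 0.3939 -0.2562  0.1991] min [ 0.39  -0.27   0.179] max [ 0.4   -0.245  0.209] rect [ 395.1 -257.6] [25.   9.4] 89.9
red saddle 74 mean [ 0.3959 -0.2545  0.1591] med [ 0.3946 -0.2521  0.1595] min [ 0.385 -0.279  0.141] max [ 0.408 -0.234  0.17 ] rect [ 396.2 -256.7] [44.5 22.6] 89.2
red tabtop 24 mean [ 0.3954 -0.2574  0.201 ] med [ 0.3965 -0.2566  0.2013] min [ 0.39  -0.268  0.196] max [ 0.4   -0.247  0.209] rect [ 395.1 -257.1] [ 9.4 21. ] 0.2
bar all 483 mean [ 0.5402 -0.0654  0.2321] med [ 0.5402 -0.0546  0.2325] min [ 0.52  -0.261  0.2  ] max [0.562 0.109 0.253] rect [539.9 -76. ] [369.6  42.6] 87.7
block 33 mean [0.5444 0.1007 0.244 ] med [0.5441 0.1015 0.244 ] min [0.537 0.093 0.236] max [0.553 0.109 0.253] rect [544.9 100.7] [15.8 15.7] 0.9
bar white 168 mean [ 0.5404 -0.0733  0.2329] med [ 0.5404 -0.0655  0.2331] min [ 0.534 -0.255  0.221] max [0.547 0.088 0.243] rect [540.8 -83.7] [342.6   6.9] 88.8
line 0.024705356 0.99969476 0.5404021 -0.07327638
z fit [-0.00347038  0.23263413]
```

View pics/b3.png

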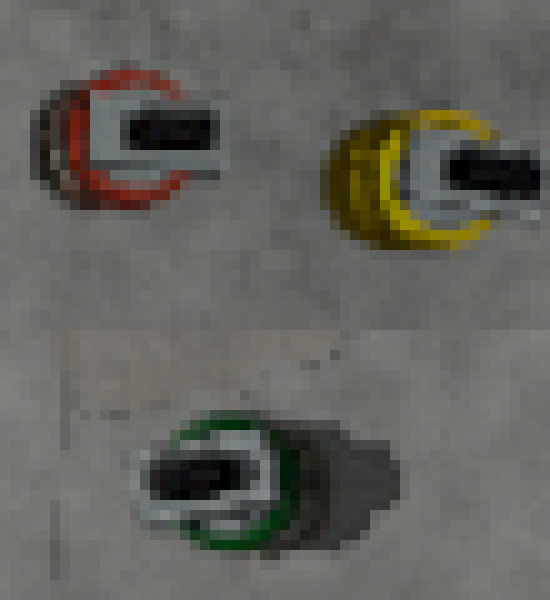

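```bash
cat > g.py <<'E'
from h import *
from scipy.spatial.transform import Rotation as Ro
def go(x,y,z,yaw):
    s=env.observe();R=Ro.from_euler('xyz',s['orientation']).as_matrix()
    d=R.T@(np.array([x,y,z])-s['eef_pos'])*1000
    tw=-(yaw-np.degrees(s['orientation'][2]))
    print('t',s['time_s'],'pos',np.round(s['eef_pos'],4),'yaw',np.degrees(s['orientation'][2]).round(2),'-> trans',d.round(1),'twist',round(tw,1))
E
python3 - <<'E'
from g import *
L=load("a","top");W=world(L);p=L['p']
for n,(u0,v0,u1,v1) in dict(green=(190,212,225,245),red=(340,212,375,245)).items():
    sub=W[v0:v1,u0:u1];c=p[v0:v1,u0:u1]
    for nm,m in (('tab',(sub[...,2]>.16)&(c.max(2)<75)),('saddle',(sub[...,2]>.13))):
        vv,uu=np.nonzero(m);q=sub[m]
        e=np.linalg.eigh(np.cov(q[:,:2].T));v=e[1][:,1]*np.sign(e[1][1,1])
        print(n,nm,len(q),'yaw',np.degrees(np.arctan2(-v[0],v[1])).round(1),'pix',(uu.mean()+u0).round(1),(vv.mean()+v0).round(1),q.mean(0).round(4))
    X=np.array([[.3955,-.257,.203],[.388,.2335,.203]]);print(proj(L,X))
go(.3955,-.2565,.25,90)
E
```

```text
green tab 41 yaw 6.2 pix 204.1 225.9 [0.388  0.2301 0.1916]
green saddle 110 yaw 16.1 pix 204.8 226.2 [0.3875 0.231  0.1712]
[[362.43355614 224.32309323]
 [202.52910405 225.80948102]]
red tab 36 yaw -1.7 pix 361.5 224.5 [ 0.3951 -0.2551  0.1963]
red saddle 111 yaw -3.3 pix 360.2 224.6 [ 0.3956 -0.2546  0.1713]
[[362.43355614 224.32309323]
 [202.52910405 225.80948102]]
t 0.1 pos [ 0.2473 -0.5189  0.2308] yaw 25.49 -> trans [ 246.6 -173.1  -19. ] twist -64.5
```

Request:
apply_moves --pt "20 -14 -19" --pt "246.5 -173 -19" --pt "246.5 -173 -19" --pt "246.5 -173 -19" --pt "246.5 -173 -19" --pt "246.5 -173 -19" --pt "246.5 -173 -19" --pt "246.5 -173 -19" --pt "246.5 -173 -19" --pt "246.5 -173 -19" --pt "246.5 -173 -19" --pt "246.5 -173 -19" --pt "246.5 -173 -19" --twist '[-7, -14, -21, -28, -35, -42, -49, -56, -63, -64.5, -64.5, -64.5, -64.5]' --claw 1

```text
time_s: 1.18
eef_pos: [0.3953, -0.257, 0.2501]
orientation: [-3.141, -0.0, 1.568]
contact_force: [0.4, 0.2, 0.4]
grip_width: 0.0852
```

Run:
```python
from g import *
go(.3955,-.2565,.167,90)
cap('c')
L=load('c','scene');a=L['p'][200:320,290:450,::-1]
cv2.imwrite('pics/c1.png',cv2.resize(a,(800,600),interpolation=cv2.INTER_CUBIC))
```

```text
t 1.1833 pos [ 0.3953 -0.257   0.2501] yaw 89.86 -> trans [ 0.5  0.2 83.1] twist -0.1
```

View pics/c1.png

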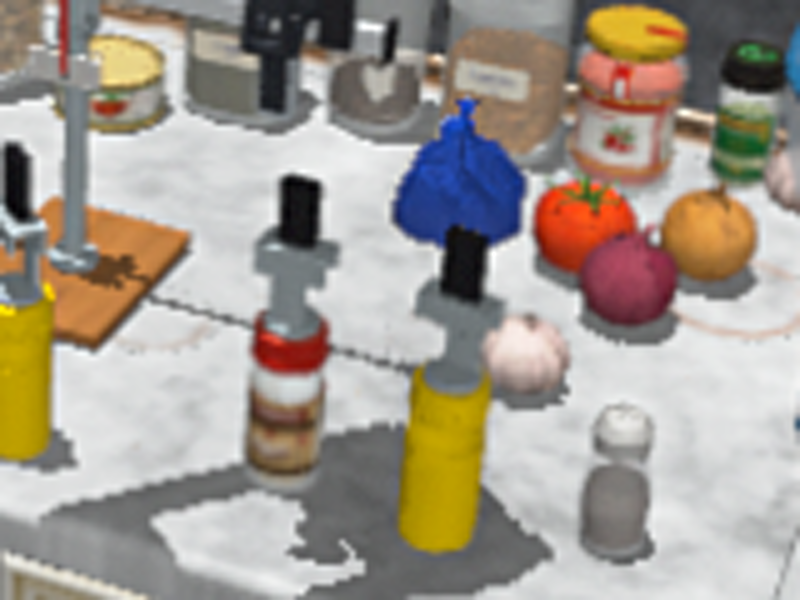

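Run:
```python
from g import *
L=load('c','scene')
print(proj(L,[[.395,-.257,.25],[.35,-.257,.263],[.44,-.257,.263],[.395,-.257,.203],[.395,-.257,.161]]))
a=L['p'][130:280,250:450,::-1]
cv2.imwrite('pics/c2.png',cv2.resize(a,(800,600),interpolation=cv2.INTER_CUBIC))
```

```text
[[350.61516671 220.0403419 ]
 [344.98333504 222.6919594 ]
 [356.48899074 209.30806532]
 [349.6136692  234.98976286]
 [348.72796014 247.94985369]]
```

View pics/c2.png

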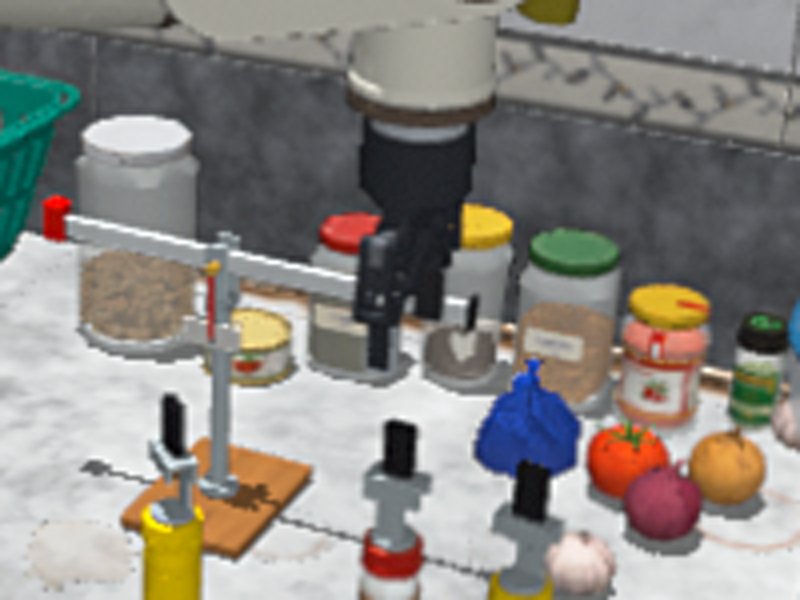

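The picture agrees with the projection: near finger tip at (345,222), far tip at (357,209), either side of the red tab at (350,235). Descending and closing.

Request:
apply_moves --pt "0.5 0 35" --pt "0.5 0 65" --pt "0.5 0 83" --pt "0.5 0 83" --pt "0.5 0 83" --pt "0.5 0 83" --twist '[0, 0, 0, 0, 0, 0]'

```text
time_s: 1.78
eef_pos: [0.3958, -0.2568, 0.1688]
orientation: [3.14, 0.001, 1.57]
contact_force: [0.5, -0.3, -0.4]
grip_width: 0.0856
```

Request:
apply_moves --pt "0 0 0" --pt "0 0 0" --pt "0 0 0" --pt "0 0 0" --pt "0 0 0" --pt "0 0 0" --pt "0 0 0" --pt "0 0 0" --pt "0 0 0" --pt "0 0 0" --twist '[0, 0, 0, 0, 0, 0, 0, 0, 0, 0]' --claw 0

```text
time_s: 2.62
eef_pos: [0.3956, -0.2564, 0.1675]
orientation: [3.141, 0.0, 1.571]
contact_force: [0.4, 0.2, 5.1]
grip_width: 0.0114
```

Request:
apply_moves --pt "0 0 -10" --pt "0 0 -30" --pt "0 0 -60" --pt "0 0 -90" --pt "0 0 -120" --pt "0 0 -133" --pt "0 0 -133" --pt "0 0 -133" --pt "0 0 -133" --twist '[0, 0, 0, 0, 0, 0, 0, 0, 0]'

```text
time_s: 3.37
eef_pos: [0.3952, -0.256, 0.2988]
orientation: [-3.14, -0.002, 1.571]
contact_force: [-0.2, 0.3, -4.1]
grip_width: 0.0111
```

Run:
```python
from g import *
L=load('c','top');W=world(L);p=L['p'].astype(int)
cv2.imwrite('pics/c3.png',cv2.resize(L['p'][163:190,232:392,::-1],(800,135),interpolation=cv2.INTER_NEAREST))
for v in range(172,181,2): print(v,[tuple(p[v,u]) for u in range(240,256)])
print(proj(L,[[.5446,.0885,.234],[.5446,.0925,.234],[.5446,.0885,.246],[.5446,.0925,.246],[.541,-.054,.234],[.536,-.259,.24]]))
s=env.observe();print(s['contact_force'],s['ft_torque'])
```

```text
172 [(np.int64(113), np.int64(113), np.int64(111)), (np.int64(110), np.int64(111), np.int64(109)), (np.int64(87), np.int64(91), np.int64(90)), (np.int64(123), np.int64(40), np.int64(36)), (np.int64(141), np.int64(6), np.int64(0)), (np.int64(139), np.int64(7), np.int64(0)), (np.int64(141), np.int64(4), np.int64(1)), (np.int64(142), np.int64(10), np.int64(5)), (np.int64(140), np.int64(7), np.int64(1)), (np.int64(91), np.int64(47), np.int64(45)), (np.int64(108), np.int64(111), np.int64(107)), (np.int64(121), np.int64(121), np.int64(118)), (np.int64(121), np.int64(121), np.int64(117)), (np.int64(122), np.int64(123), np.int64(119)), (np.int64(121), np.int64(123), np.int64(119)), (np.int64(125), np.int64(126), np.int64(122))]
174 [(np.int64(114), np.int64(115), np.int64(112)), (np.int64(108), np.int64(109), np.int64(108)), (np.int64(88), np.int64(93), np.int64(90)), (np.int64(132), np.int64(42), np.int64(39)), (np.int64(145), np.int64(14), np.int64(8)), (np.int64(146), np.int64(14), np.int64(9)), (np.int64(146), np.int64(18), np.int64(18)), (np.int64(145), np.int64(16), np.int64(4)), (np.i
[... 2126 characters left out ...]
nt64(116), np.int64(111)), (np.int64(109), np.int64(112), np.int64(109)), (np.int64(106), np.int64(106), np.int64(104)), (np.int64(113), np.int64(114), np.int64(111)), (np.int64(118), np.int64(119), np.int64(117)), (np.int64(119), np.int64(120), np.int64(118)), (np.int64(119), np.int64(120), np.int64(116)), (np.int64(111), np.int64(110), np.int64(106)), (np.int64(103), np.int64(105), np.int64(103)), (np.int64(107), np.int64(108), np.int64(104))]
[[249.71985128 174.09822509]
 [248.39935759 174.09026825]
 [249.48160767 173.60792279]
 [248.15138373 173.5999081 ]
 [296.75725981 175.56501814]
 [364.72497271 177.39157973]]
[-0.2437833   0.29277387 -4.1331854 ] [ 0.01245273 -0.02645539 -0.01605883]
```

View pics/c3.png

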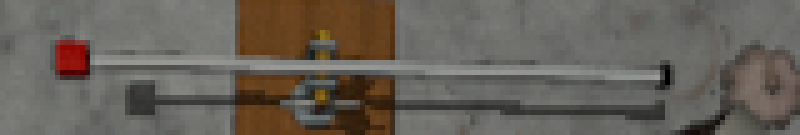

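Request:
apply_moves --pt "10 3 0" --pt "35 11 0" --pt "65 20 0" --pt "95 30 0" --pt "125 40 0" --pt "155 49 0" --pt "185 59 0" --pt "215 68 0" --pt "245 78 0" --pt "275 87 0" --pt "300 95 0" --pt "312 98 0" --pt "317 99 0" --pt "317 99 0" --pt "317 99 0" --pt "317 99 0" --twist '[0, 0, 0, 0, 0, 0, 0.5, 1, 1.4, 1.4, 1.4, 1.4, 1.4, 1.4, 1.4, 1.4]'

```text
time_s: 4.7
eef_pos: [0.4943, 0.0597, 0.3002]
orientation: [-3.141, 0.0, 1.545]
contact_force: [0.1, 1.0, -3.2]
grip_width: 0.0112
```

Run:
```python
from g import *
go(.494,.0615,.266,88.6)
cap('d');print(env.observe()['contact_force'])
L=load('d','scene');a=L['p'][130:280,210:410,::-1]
cv2.imwrite('pics/d1.png',cv2.resize(a,(800,600),interpolation=cv2.INTER_CUBIC))
L=load('d','top');a=L['p'][140:240,200:400,::-1]
cv2.imwrite('pics/d2.png',cv2.resize(a,(800,400),interpolation=cv2.INTER_CUBIC))
```

```text
t 4.7 pos [0.4943 0.0597 0.3002] yaw 88.53 -> trans [ 1.8 -0.3 34.2] twist -0.1
[-0.41674684  0.49056094 -4.04943862]
```

View pics/d1.png

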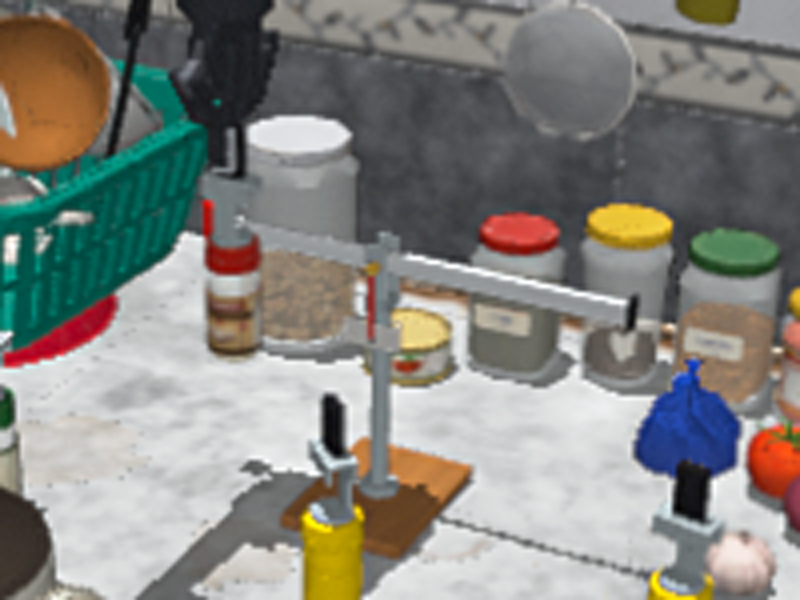

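View pics/d2.png

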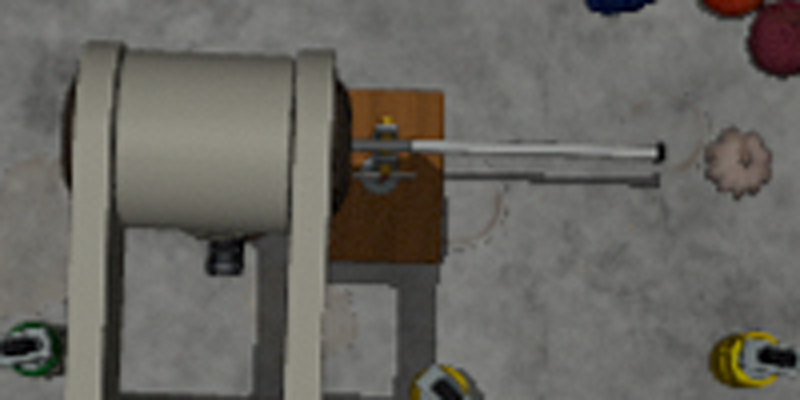

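The scene view shows the red jar held upright in front of the left arm (full picture ~(268,195)); the top view is blocked by the wrist. Lowering to pass height.

Request:
apply_moves --pt "1 0 10" --pt "2 0 25" --pt "2 0 34" --pt "2 0 34" --pt "2 0 34" --pt "2 0 34" --twist '[0, 0, 0, 0, 0, 0]'

```text
time_s: 5.3
eef_pos: [0.4947, 0.0625, 0.2668]
orientation: [3.141, -0.0, 1.546]
contact_force: [0.1, -0.7, -2.4]
grip_width: 0.0111
```

Run:
```python
from g import *
cap('e');print(env.observe()['contact_force'])
L=load('e','scene');W=world(L)
a=L['p'][165:225,240:320,::-1]
cv2.imwrite('pics/e1.png',cv2.resize(a,(800,600),interpolation=cv2.INTER_NEAREST))
x,y=.4943,.0615
g=.2655+.0145
pts={'gripc':[x,y,g],'seat':[x,y,g-.026],'saddle -y bottom lip':[x+.0075,y-.022,g-.037],'leg side -y':[x-.0075,y-.022,g-.026],'cap top?':[x,y,g-.073],'foot':[x,y,g-.182],'bar front':[.5446,.09,.234]}
for k,v in pts.items(): print(k,proj(L,v).round(1))
# measured foot & saddle
for u in (262,266,268,270):
  print(u,[(v,tuple(W[v,u].round(3))) for v in range(168,222,4)])
```

```text
[-0.53645341  0.44123482 -2.2471203 ]
gripc [[266.5 177.2]]
seat [[266.6 184.8]]
saddle -y bottom lip [[273.9 188.4]]
leg side -y [[271.6 186.9]]
cap top? [[266.9 198.3]]
foot [[267.5 228.2]]
bar front [[266.6 183.4]]
262 [(168, (np.float64(0.45), np.float64(0.051), np.float64(0.329))), (172, (np.float64(0.478), np.float64(0.068), np.float64(0.303))), (176, (np.float64(0.471), np.float64(0.064), np.float64(0.292))), (180, (np.float64(0.477), np.float64(0.068), np.float64(0.276))), (184, (np.float64(0.483), np.float64(0.072), np.float64(0.259))), (188, (np.float64(0.48), np.float64(0.071), np.float64(0.247))), (192, (np.float64(0.924), np.float64(0.328), np.float64(0.001))), (196, (np.float64(0.888), np.float64(0.308), np.float64(0.001))), (200, (np.float64(0.484), np.float64(0.074), np.float64(0.202))), (204, (np.float64(0.472), np.float64(0.067), np.float64(0.195))), (208, (np.float64(0.472), np.float64(0.067), np.float64(0.181))), (212, (np.float64(0.477), np.float64(0.071), np.float64(0.163))), (216, (np.float64(0.475), np.float64(0.07), np.float64(0.15))), (220, (np.float64(0.472
[... 2118 characters left out ...]
), np.float64(0.049), np.float64(0.273))), (184, (np.float64(0.494), np.float64(0.049), np.float64(0.259))), (188, (np.float64(0.482), np.float64(0.043), np.float64(0.251))), (192, (np.float64(0.753), np.float64(0.194), np.float64(0.098))), (196, (np.float64(0.508), np.float64(0.058), np.float64(0.21))), (200, (np.float64(0.486), np.float64(0.045), np.float64(0.208))), (204, (np.float64(0.483), np.float64(0.044), np.float64(0.195))), (208, (np.float64(0.483), np.float64(0.045), np.float64(0.181))), (212, (np.float64(0.482), np.float64(0.044), np.float64(0.167))), (216, (np.float64(0.481), np.float64(0.044), np.float64(0.154))), (220, (np.float64(0.479), np.float64(0.043), np.float64(0.14)))]
```

View pics/e1.png

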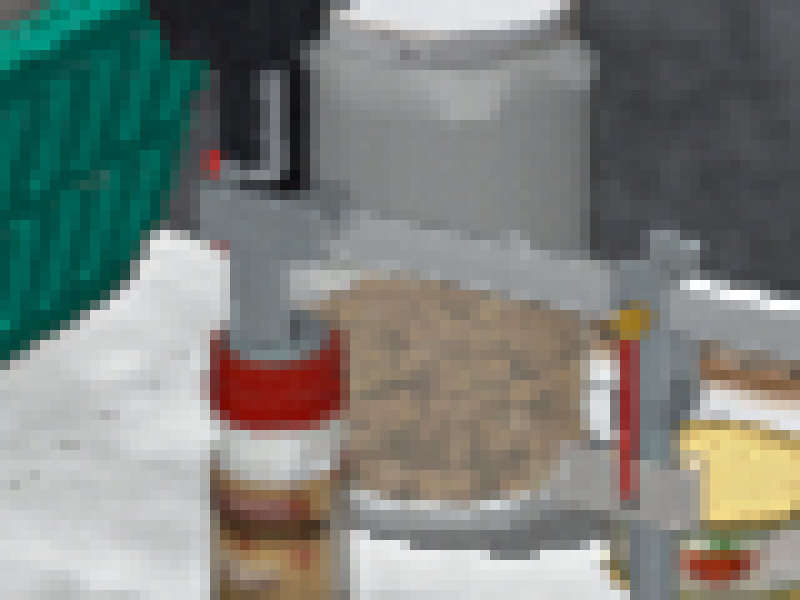

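Request:
apply_moves --pt "0 5 0" --pt "0 12 0" --pt "0 20 0" --pt "0 28 0" --pt "0 36 0" --pt "0 43 0" --pt "0 48 0" --pt "0 49.5 0" --pt "0 49.5 0" --pt "0 49.5 0" --pt "0 49.5 0" --twist '[0, 0, 0, 0, 0, 0, 0, 0, 0, 0, 0]'

```text
time_s: 6.32
eef_pos: [0.5439, 0.0615, 0.2664]
orientation: [3.142, -0.0, 1.546]
contact_force: [-0.5, -0.2, -3.2]
grip_width: 0.0112
```

Run:
```python
from g import *
cap('f');print(env.observe()['contact_force'])
go(.5443,.0625,.252,88.6)
L=load('f','scene');W=world(L)
a=L['p'][155:215,240:320,::-1]
cv2.imwrite('pics/f1.png',cv2.resize(a,(800,600),interpolation=cv2.INTER_NEAREST))
```

```text
[ 0.46387102  0.0770625  -3.3741117 ]
t 6.4167 pos [0.5438 0.0615 0.2665] yaw 88.59 -> trans [ 1.   0.4 14.5] twist -0.0
```

View pics/f1.png

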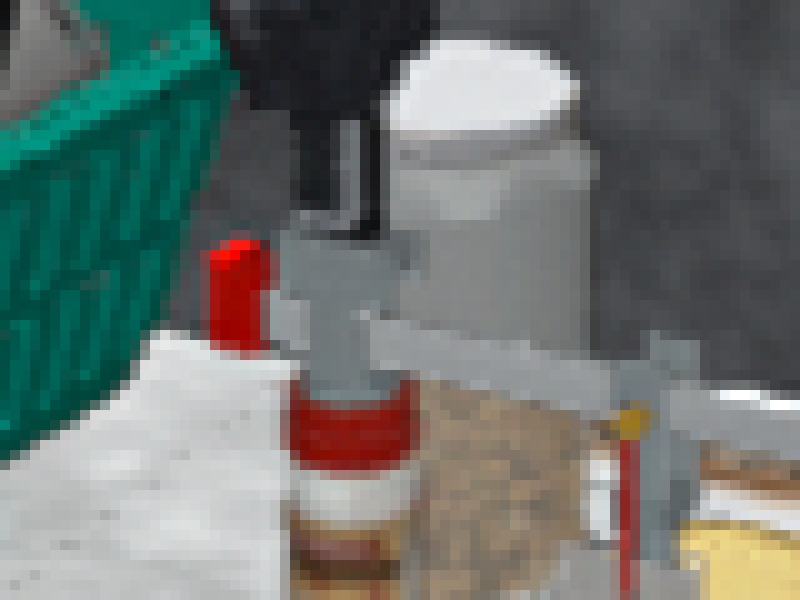

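Request:
apply_moves --pt "0 0.5 4" --pt "0 0.5 9" --pt "0 0.5 14" --pt "0 0.5 17" --pt "0 0.5 17" --pt "0 0.5 17" --twist '[0, 0, 0, 0, 0, 0]'

```text
time_s: 6.92
eef_pos: [0.5445, 0.0614, 0.2491]
orientation: [-3.141, -0.0, 1.546]
contact_force: [-0.3, -0.3, -2.8]
grip_width: 0.0117
```

Run:
```python
from g import *
cap('g');print(env.observe()['contact_force'])
go(.5443,.0625,.252,88.6)
L=load('g','scene')
a=L['p'][155:215,240:320,::-1]
cv2.imwrite('pics/g1.png',cv2.resize(a,(800,600),interpolation=cv2.INTER_NEAREST))
```

```text
[-1.04287291 -0.07149706 -2.98030007]
t 7.0167 pos [0.5446 0.0614 0.2495] yaw 88.59 -> trans [ 1.1 -0.4 -2.5] twist -0.0
```

View pics/g1.png

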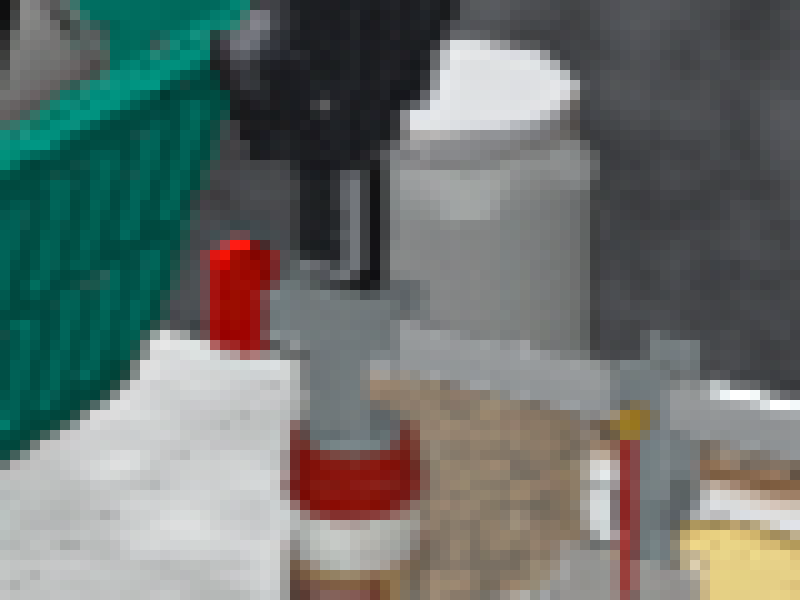

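Request:
apply_moves --pt "1.5 -0.2 0" --pt "3 -0.2 0" --pt "4 -0.2 0" --pt "4 -0.2 0" --pt "4 -0.2 3" --pt "4 -0.2 6" --pt "4 -0.2 9" --pt "4 -0.2 12" --pt "4 -0.2 13" --pt "4 -0.2 13" --pt "4 -0.2 13" --twist '[0, 0, 0, 0, 0, 0, 0, 0, 0, 0, 0]'

```text
time_s: 7.93
eef_pos: [0.5445, 0.0654, 0.2363]
orientation: [-3.141, -0.0, 1.546]
contact_force: [0.2, -0.8, -2.1]
grip_width: 0.0116
```

Run:
```python
from g import *
cap('i');print(env.observe()['contact_force'],env.observe()['ft_torque'])
go(.5443,.0625,.252,88.6)
L=load('i','scene')
a=L['p'][155:230,240:340,::-1]
cv2.imwrite('pics/i1.png',cv2.resize(a,(800,600),interpolation=cv2.INTER_NEAREST))
```

```text
[-0.39247871 -0.12678158 -2.23441258] [-0.00370067 -0.01374652 -0.03126764]
t 8.0333 pos [0.5445 0.0654 0.2364] yaw 88.58 -> trans [ -2.9  -0.2 -15.6] twist -0.0
```

View pics/i1.png

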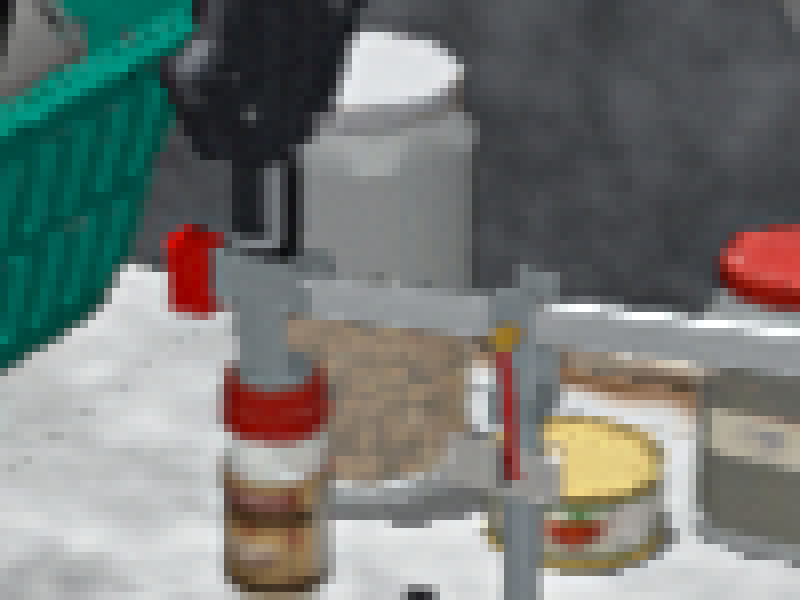

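Request:
apply_moves --pt "0.5 0 1" --pt "1 0 2" --pt "1 0 3" --pt "1 0 3" --pt "1 0 3" --twist '[0, 0, 0, 0, 0]'

```text
time_s: 8.45
eef_pos: [0.5446, 0.0665, 0.2337]
orientation: [3.141, -0.0, 1.546]
contact_force: [-2.0, 1.6, 2.4]
grip_width: 0.0112
```

Request:
apply_moves --pt "0.5 0 0.7" --pt "1 0 1.5" --pt "1 0 1.5" --pt "1 0 1.5" --twist '[0, 0, 0, 0]'

```text
time_s: 8.78
eef_pos: [0.5448, 0.0671, 0.2332]
orientation: [3.14, 0.001, 1.546]
contact_force: [-3.0, -2.7, 14.1]
grip_width: 0.011
```

Request:
apply_moves --pt "0 0 -1.2" --pt "0.7 0 -1.2" --pt "0.7 0 -1.2" --twist '[0, 0, 0]'

```text
time_s: 9.03
eef_pos: [0.5447, 0.068, 0.2333]
orientation: [3.141, 0.0, 1.546]
contact_force: [0.3, -1.9, 6.2]
grip_width: 0.011
```

Run:
```python
from g import *
cap('j');print(env.observe()['contact_force'],env.observe()['ft_torque'])
go(.5443,.0625,.252,88.6)
L=load('j','scene')
a=L['p'][155:230,240:340,::-1]
cv2.imwrite('pics/j1.png',cv2.resize(a,(800,600),interpolation=cv2.INTER_NEAREST))
```

```text
[-0.21597066 -2.06198684  4.91682849] [-0.57795107  0.06677012 -0.03128798]
t 9.1333 pos [0.5447 0.068  0.2333] yaw 88.58 -> trans [ -5.5  -0.3 -18.7] twist -0.0
```

View pics/j1.png

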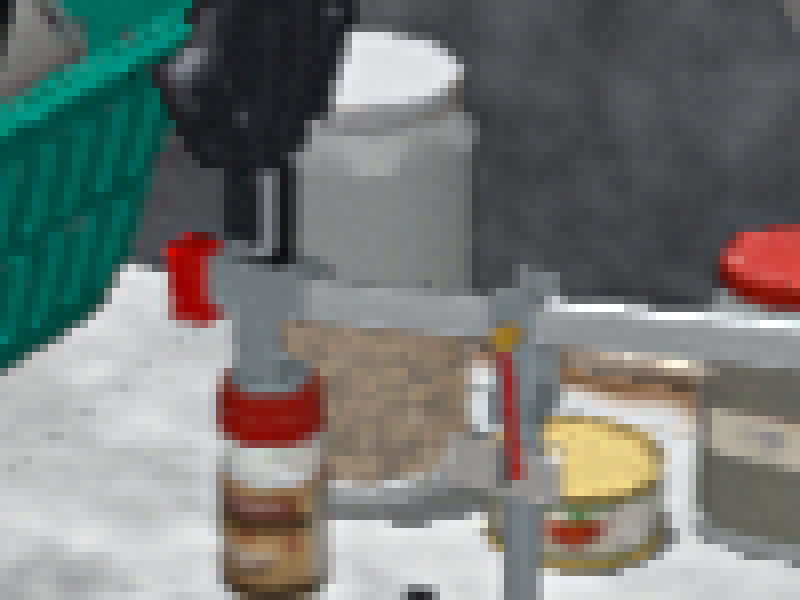

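Saddle touches the red block (~(267,191) in the full picture), with the bar at its left-down stop. Easing up and opening.

Request:
apply_moves --pt "0 0 -1" --pt "0 0 -1" --pt "0 0 -1" --twist '[0, 0, 0]'

```text
time_s: 9.38
eef_pos: [0.5444, 0.0683, 0.2336]
orientation: [-3.141, -0.0, 1.546]
contact_force: [-0.6, 0.9, -1.5]
grip_width: 0.011
```

Request:
apply_moves --pt "0 0 0" --pt "0 0 0" --pt "0 0 0" --pt "0 0 0" --pt "0 0 0" --pt "0 0 0" --pt "0 0 0" --pt "0 0 0" --twist '[0, 0, 0, 0, 0, 0, 0, 0]' --claw 0.5

```text
time_s: 10.05
eef_pos: [0.5445, 0.0681, 0.234]
orientation: [-3.142, -0.0, 1.546]
contact_force: [1.0, -0.6, 0.7]
grip_width: 0.0428
```

Run:
```python
from g import *
cap('k');print(env.observe()['contact_force'],env.observe()['ft_torque'])
go(.5443,.0625,.252,88.6)
L=load('k','scene')
a=L['p'][155:230,240:340,::-1]
cv2.imwrite('pics/k1.png',cv2.resize(a,(800,600),interpolation=cv2.INTER_NEAREST))
```

```text
[-0.33859084  0.66629439  0.9049174 ] [ 0.01074009 -0.00506188  0.02754246]
t 10.15 pos [0.5445 0.0682 0.234 ] yaw 88.58 -> trans [ -5.7  -0.1 -18. ] twist -0.0
```

View pics/k1.png

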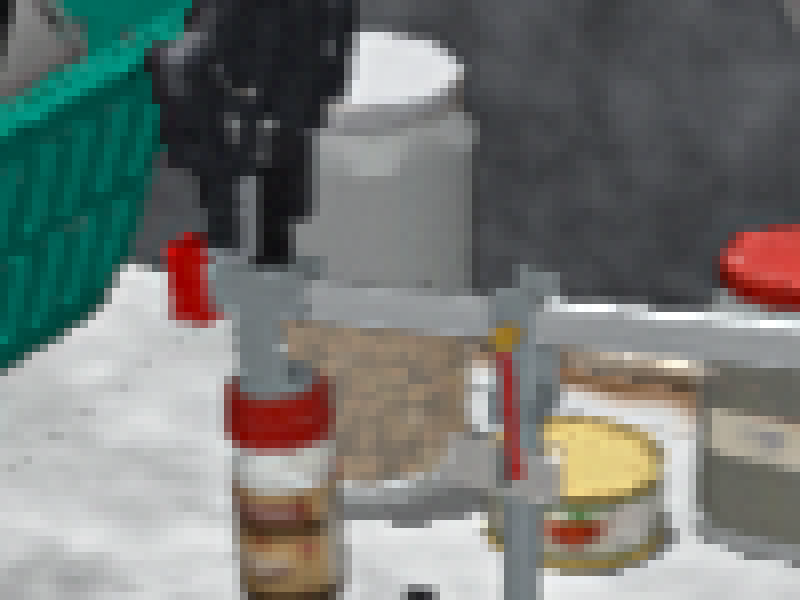

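Request:
apply_moves --pt "0 0 -10" --pt "0 0 -30" --pt "0 0 -60" --pt "0 0 -80" --pt "0 -40 -80" --pt "0 -80 -80" --pt "0 -80 -80" --twist '[0, 0, 0, 0, 0, 0, 0]'

```text
time_s: 10.73
eef_pos: [0.46, 0.0705, 0.3159]
orientation: [3.14, -0.0, 1.547]
contact_force: [-0.7, 0.6, 0.4]
grip_width: 0.0427
```

Run:
```python
from g import *
cap('l');print(env.observe()['contact_force'],env.observe()['ft_torque'])
go(.388,.2335,.25,97)
L=load('l','scene')
a=L['p'][155:230,240:340,::-1]
cv2.imwrite('pics/l1.png',cv2.resize(a,(800,600),interpolation=cv2.INTER_NEAREST))
L=load('l','top');a=L['p'][140:240,180:380,::-1]
cv2.imwrite('pics/l2.png',cv2.resize(a,(800,400),interpolation=cv2.INTER_NEAREST))
```

```text
[ 0.39262322 -0.75261258 -0.82352484] [-0.03801008  0.01125792 -0.06358244]
t 10.8333 pos [0.4638 0.0702 0.3156] yaw 88.6 -> trans [161.4 -79.9  65.4] twist -8.4
```

View pics/l1.png

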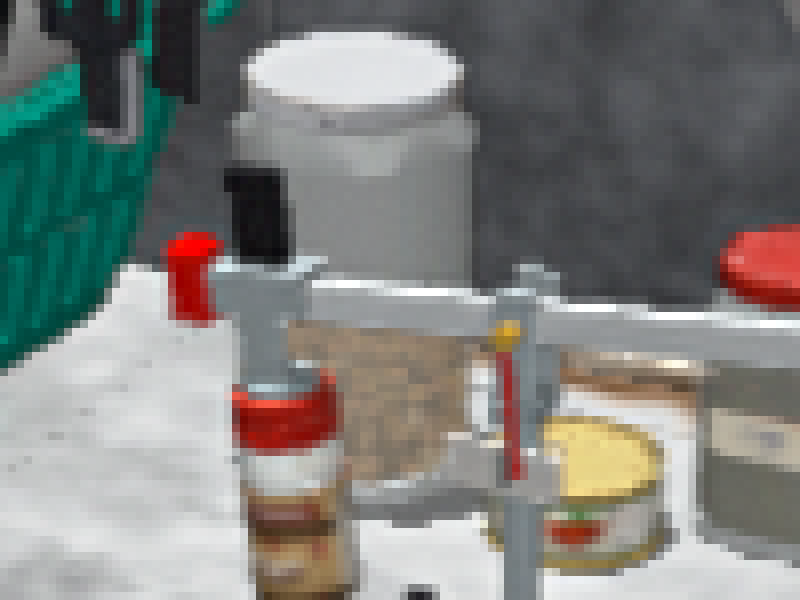

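View pics/l2.png

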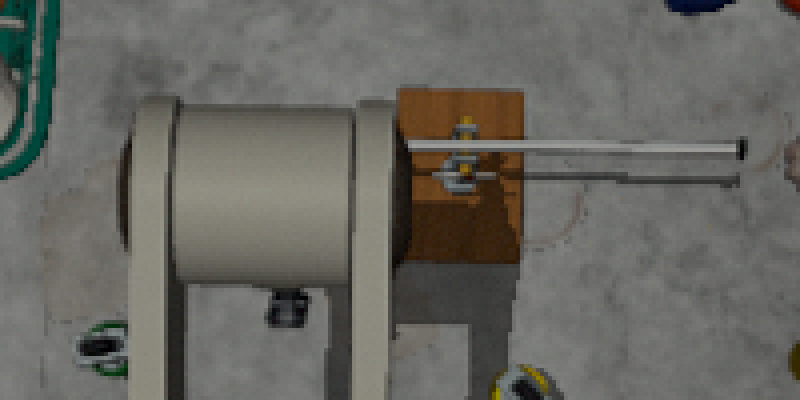

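Request:
apply_moves --pt "30 -15 10" --pt "65 -32 25" --pt "100 -50 40" --pt "135 -67 55" --pt "155 -77 60" --pt "161 -80 60" --pt "161 -80 60" --pt "161 -80 60" --pt "161 -80 60" --twist '[-2, -4, -6, -8, -10, -12.4, -12.4, -12.4, -12.4]' --claw 1

```text
time_s: 11.58
eef_pos: [0.3894, 0.2326, 0.2543]
orientation: [3.141, 0.0, 1.761]
contact_force: [0.8, 0.9, -0.0]
grip_width: 0.0857
```

Run:
```python
from g import *
cap('n');print(env.observe()['contact_force'])
go(.388,.233,.167,101)
L=load('n','scene')
print(proj(L,[[.388,.233,.182]]))
L2=load('n','top');print(proj(L2,[[.388,.233,.182]]))
cv2.imwrite('pics/n0.png',L['p'][:,:,::-1])
a=L2['p'][160:260,130:300,::-1]
cv2.imwrite('pics/n2.png',cv2.resize(a,(680,400),interpolation=cv2.INTER_NEAREST))
```

```text
[-0.1796891   0.57140226  0.31683645]
t 11.6833 pos [0.3893 0.2324 0.2542] yaw 100.85 -> trans [ 0.9 -1.1 87.2] twist -0.1
[[204.3214282  207.67766018]]
[[203.68296204 225.99555151]]
```

View pics/n0.png

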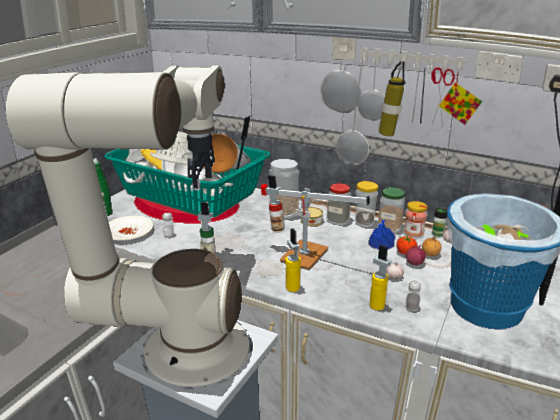

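View pics/n2.png

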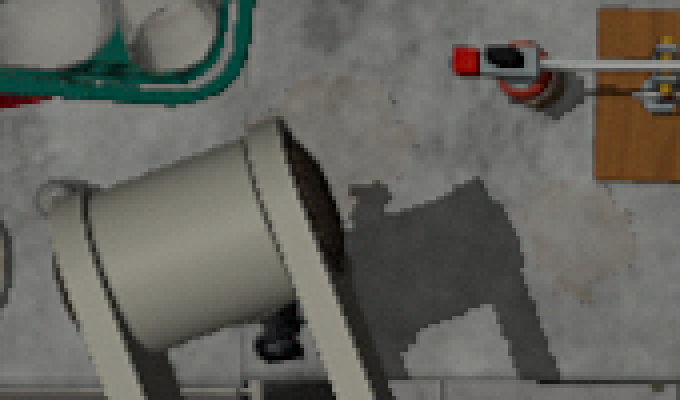

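Run:
```python
from g import *
L=load('n','scene');W=world(L)
a=L['p'][165:265,170:240,::-1]
cv2.imwrite('pics/n3.png',cv2.resize(a,(420,600),interpolation=cv2.INTER_NEAREST))
for k in ([.388,.233,.203],[.388,.233,.161],[.389,.232,.254],[.388,.233,0]): print(proj(L,k).round(1))
for v in (206,210,214,218): print(v,[(u,tuple(map(int,L['p'][v,u])),*W[v,u].round(3).tolist()) for u in range(198,212,2)])
```

```text
[[203.8 201.8]]
[[204.8 213.5]]
[[203.1 187.1]]
[[208.5 256. ]]
206 [(198, (26, 149, 130), 0.616, 0.438, 0.044), (200, (0, 110, 97), 0.55, 0.377, 0.086), (202, (25, 22, 21), 0.384, 0.239, 0.189), (204, (22, 20, 25), 0.385, 0.232, 0.19), (206, (18, 19, 20), 0.38, 0.219, 0.195), (208, (123, 118, 117), 0.394, 0.222, 0.188), (210, (0, 104, 91), 0.546, 0.328, 0.099)]
210 [(198, (23, 145, 128), 0.592, 0.421, 0.041), (200, (0, 111, 97), 0.554, 0.382, 0.067), (202, (20, 14, 18), 0.384, 0.24, 0.174), (204, (23, 23, 27), 0.383, 0.231, 0.176), (206, (20, 17, 21), 0.376, 0.218, 0.183), (208, (70, 66, 67), 0.391, 0.222, 0.175), (210, (0, 125, 108), 0.556, 0.337, 0.076)]
214 [(198, (122, 127, 128), 0.374, 0.25, 0.161), (200, (98, 102, 105), 0.379, 0.246, 0.16), (202, (62, 65, 66), 0.378, 0.237, 0.163), (204, (43, 47, 48), 0.385, 0.234, 0.16), (206, (25, 26, 28), 0.386, 0.227, 0.162), (208, (61, 63, 64), 0.389, 0.221, 0.162), (210, (103, 105, 108), 0.396, 0.218, 0.159)]
218 [(198, (126, 130, 131), 0.373, 0.25, 0.148), (200, (117, 128, 129), 0.372, 0.242, 0.15), (202, (116, 124, 126), 0.372, 0.233, 0.152), (204, (120, 126, 130), 0.376, 0.228, 0.151), (206, (118, 124, 127), 0.379, 0.223, 0.151), (208, (115, 122, 125), 0.385, 0.219, 0.149), (210, (133, 134, 135), 0.379, 0.207, 0.155)]
```

View pics/n3.png

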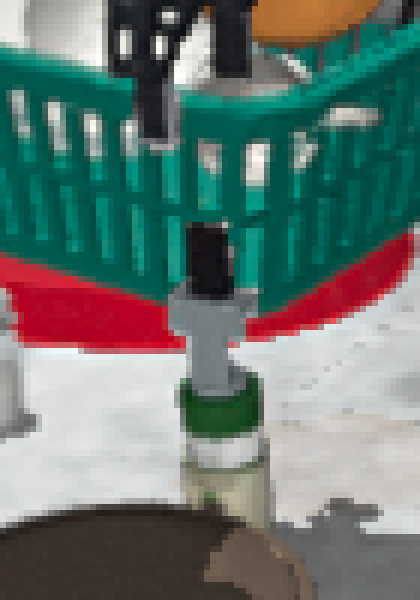

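The green jar's tab spans (201–209, 202–214), matching my estimate, and its leg faces the robot. Descending.

Request:
apply_moves --pt "0 -1 35" --pt "0 -1 65" --pt "0 -1 86" --pt "0 -1 86" --pt "0 -1 86" --pt "0 -1 86" --twist '[0, 0, 0, 0, 0, 0]'

```text
time_s: 12.18
eef_pos: [0.3884, 0.2328, 0.1697]
orientation: [3.14, -0.0, 1.762]
contact_force: [0.8, -0.4, 0.9]
grip_width: 0.0854
```

Request:
apply_moves --pt "0 0 0" --pt "0 0 0" --pt "0 0 0" --pt "0 0 0" --pt "0 0 0" --pt "0 0 0" --pt "0 0 0" --pt "0 0 0" --pt "0 0 0" --pt "0 0 0" --twist '[0, 0, 0, 0, 0, 0, 0, 0, 0, 0]' --claw 0

```text
time_s: 13.02
eef_pos: [0.3877, 0.2329, 0.1683]
orientation: [3.141, -0.0, 1.763]
contact_force: [-0.8, 0.2, 5.9]
grip_width: 0.0112
```

Request:
apply_moves --pt "0 0 -10" --pt "0 0 -30" --pt "0 0 -60" --pt "0 0 -90" --pt "0 0 -120" --pt "0 0 -145" --pt "0 0 -155" --pt "0 0 -155" --pt "0 0 -155" --pt "0 0 -155" --twist '[0, 0, 0, 0, 0, 0, 0, 0, 0, 0]'

```text
time_s: 13.85
eef_pos: [0.3872, 0.2327, 0.3213]
orientation: [-3.139, 0.0, 1.763]
contact_force: [0.6, 0.7, -3.5]
grip_width: 0.0111
```

Run:
```python
from g import *
F=[]
cap('o')
for i in range(8): 
    env.camera('scene');F.append(env.observe()['contact_force'][2])
print(np.round(F,2),np.mean(F))
go(.46,-.185,.32,88.6)
L=load('o','scene')
cv2.imwrite('pics/o3.png',cv2.resize(L['p'][130:280,150:350,::-1],(800,600),interpolation=cv2.INTER_NEAREST))
L=load('o','top')
cv2.imwrite('pics/o2.png',cv2.resize(L['p'][150:210,230:390,::-1],(800,300),interpolation=cv2.INTER_NEAREST))
```

```text
[-2.51 -3.18 -2.57 -2.08 -1.9  -2.3  -3.38 -2.12] -2.5047014002193357
t 14.35 pos [0.3876 0.2328 0.323 ] yaw 100.98 -> trans [-424.    -8.5    2.9] twist 12.4
```

View pics/o3.png

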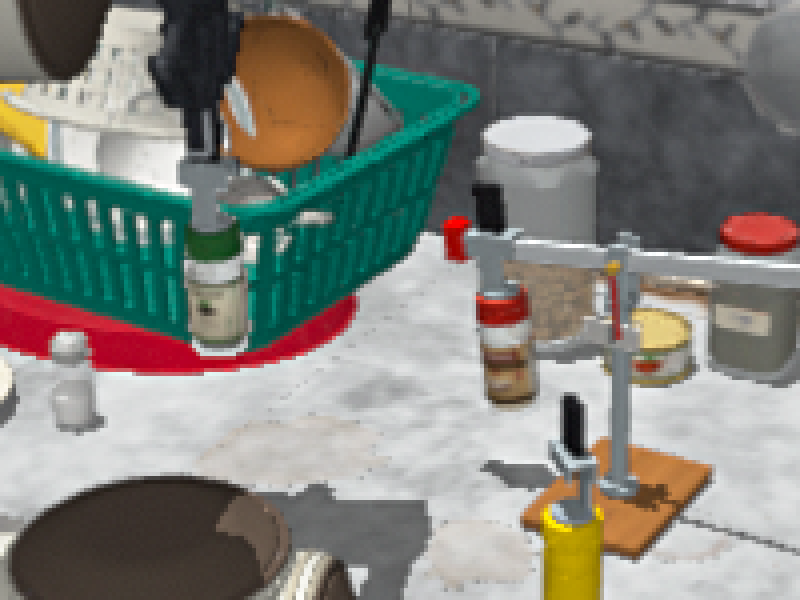

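View pics/o2.png

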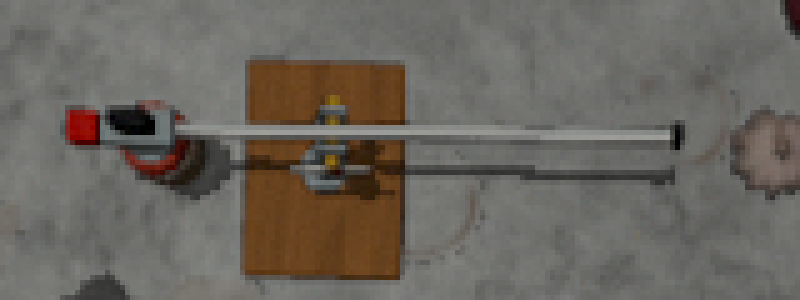

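Run:
```python
from g import *
go(.470,-.196,.318,88.6)
L=load('a','top');W=world(L)[225:252,300:325];m=W[...,2]>.1;q=W[m];print('yellow',q.min(0),q.max(0))
L=load('o','top');W=world(L);p=L['p'].astype(int)
b=W[165:190,235:375].reshape(-1,3);c=p[165:190,235:375].reshape(-1,3)
m=(b[:,2]>0.2)&(c.min(1)>125)&(b[:,1]<0);q=b[m]
A=np.c_[q[:,1],np.ones(len(q))];f=np.linalg.lstsq(A,q[:,2],rcond=None)[0];print('z',f,np.std(q[:,2]-A@f),len(q), 'z at -.1975',f@[-.1975,1])
g=np.linalg.lstsq(A,q[:,0],rcond=None)[0];print('x',g,g@[-.1975,1])
```

```text
t 14.35 pos [0.3876 0.2328 0.323 ] yaw 100.98 -> trans [-436.7   -0.8    4.9] twist 12.4
yellow [ 0.33371904 -0.1207207   0.10047502] [ 0.37577885 -0.07660447  0.20826583]
z [-0.12288242  0.22628078] 0.003712283965253676 161 z at -.1975 0.2505500530655171
x [0.02460541 0.54275083] 0.5378912581385598
```

Request:
apply_moves --pt "-10 0 0" --pt "-35 0 0" --pt "-65 0 0" --pt "-95 0 0" --pt "-125 0 0" --pt "-155 0 0" --pt "-185 0 0" --pt "-215 0 0" --pt "-245 0 0" --pt "-275 0 0" --pt "-305 0 0" --pt "-335 0 0" --pt "-365 0 0" --pt "-395 0 0" --pt "-418 0 0" --pt "-432 0 0" --pt "-437 0 0" --pt "-437 0 0" --pt "-437 0 0" --pt "-437 0 0" --twist '[0, 0, 0, 1, 2, 3, 4, 5, 6, 7, 8, 9, 10, 11, 12.4, 12.4, 12.4, 12.4, 12.4, 12.4]'

```text
time_s: 16.02
eef_pos: [0.4708, -0.1951, 0.3232]
orientation: [3.141, -0.0, 1.547]
contact_force: [-0.1, -0.3, -3.0]
grip_width: 0.0111
```

Run:
```python
from g import *
print(env.observe()['contact_force'])
go(.5379,-.1975,.2835,88.6)
go(.47,-.196,.2835,88.6)
```

```text
[-0.14103283 -0.25762401 -3.04718614]
t 16.0167 pos [ 0.4708 -0.1951  0.3232] yaw 88.66 -> trans [-0.8 67.1 39.8] twist 0.1
t 16.0167 pos [ 0.4708 -0.1951  0.3232] yaw 88.66 -> trans [-0.9 -0.8 39.7] twist 0.1
```

Request:
apply_moves --pt "-1 0 12" --pt "-1 0 28" --pt "-1 0 39" --pt "-1 0 39" --pt "-1 0 39" --pt "-1 0 39" --pt "-1 0 39" --twist '[0, 0, 0, 0, 0, 0, 0]'

```text
time_s: 16.6
eef_pos: [0.471, -0.1972, 0.2848]
orientation: [3.141, 0.0, 1.546]
contact_force: [0.8, 0.1, -1.9]
grip_width: 0.0107
```

Run:
```python
from g import *
cap('q');print(env.observe()['contact_force'])
go(.5379,-.1975,.2835,88.6)
L=load('q','scene')
cv2.imwrite('pics/q1.png',cv2.resize(L['p'][150:250,270:410,::-1],(800,571),interpolation=cv2.INTER_NEAREST))
```

```text
[-0.55728514  0.26295632 -2.23494861]
t 16.7 pos [ 0.471  -0.1972  0.2846] yaw 88.59 -> trans [ 1.4 66.9  1.1] twist -0.0
```

View pics/q1.png

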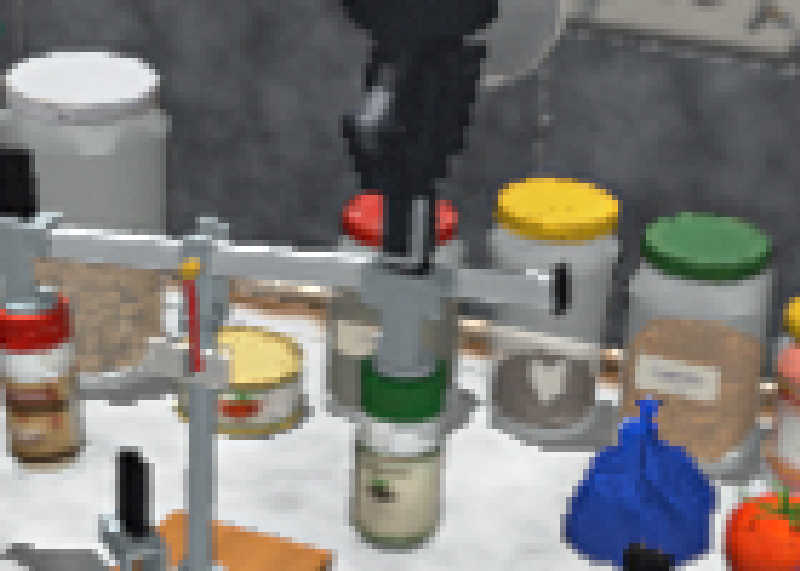

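The green jar hangs in front of the right arm (around (340,205)), at the same height as the bar. Moving it across.

Request:
apply_moves --pt "1 8 0" --pt "1 18 0" --pt "1 28 0" --pt "1 38 0" --pt "1 48 0" --pt "1 57 0" --pt "1 64 0" --pt "1 67 0" --pt "1 67 0" --pt "1 67 0" --pt "1 67 0" --twist '[0, 0, 0, 0, 0, 0, 0, 0, 0, 0, 0]'

```text
time_s: 17.62
eef_pos: [0.5376, -0.1978, 0.2841]
orientation: [-3.142, -0.0, 1.546]
contact_force: [0.6, -0.4, -2.6]
grip_width: 0.0116
```

Run:
```python
from g import *
cap('r');print(env.observe()['contact_force'])
go(.5379,-.1975,.2463,88.6)
L=load('r','scene')
cv2.imwrite('pics/r1.png',cv2.resize(L['p'][150:250,270:410,::-1],(800,571),interpolation=cv2.INTER_NEAREST))
```

```text
[-0.10000577 -0.40231638 -2.42873063]
t 17.7167 pos [ 0.5376 -0.1978  0.2842] yaw 88.57 -> trans [ 0.3  0.3 37.9] twist -0.0
```

View pics/r1.png

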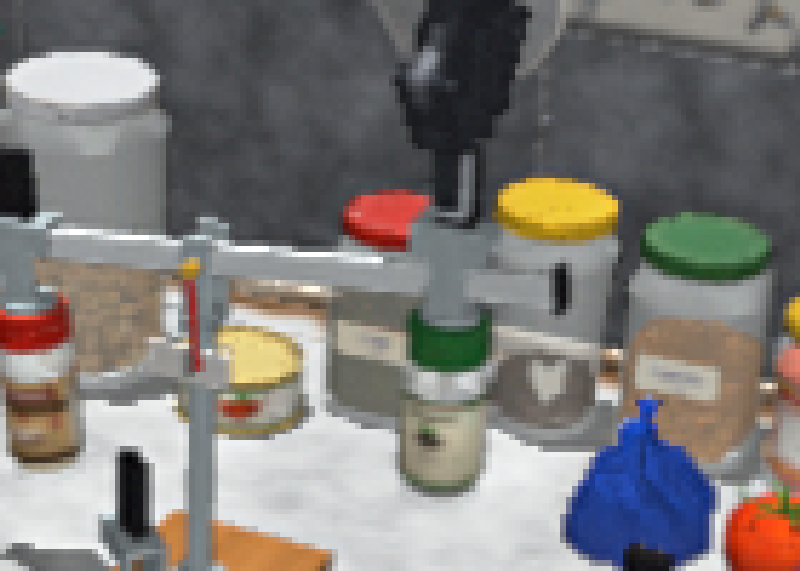

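Request:
apply_moves --pt "0 0.3 5" --pt "0 0.3 10" --pt "0 0.3 15" --pt "0 0.3 18" --pt "0 0.3 20" --pt "0 0.3 22" --pt "0 0.3 24" --pt "0 0.3 24" --pt "0 0.3 24" --twist '[0, 0, 0, 0, 0, 0, 0, 0, 0]'

```text
time_s: 18.47
eef_pos: [0.5382, -0.1978, 0.2601]
orientation: [3.141, -0.0, 1.546]
contact_force: [-0.0, -0.6, -0.2]
grip_width: 0.0109
```

Request:
apply_moves --pt "0 0 1" --pt "0 0 2.5" --pt "0 0 4" --pt "0 0 5.5" --pt "0 0 7" --pt "0 0 8.5" --pt "0 0 10" --pt "0 0 11.5" --pt "0 0 13" --pt "0 0 13" --pt "0 0 13" --pt "0 0 13" --twist '[0, 0, 0, 0, 0, 0, 0, 0, 0, 0, 0, 0]'

```text
time_s: 19.47
eef_pos: [0.5381, -0.1977, 0.247]
orientation: [-3.141, -0.0, 1.546]
contact_force: [0.5, -0.1, 0.1]
grip_width: 0.0113
```

Run:
```python
from g import *
cap('s');print(env.observe()['contact_force'])
go(.5379,-.1975,.2463,88.6)
L=load('s','scene')
cv2.imwrite('pics/s1.png',cv2.resize(L['p'][150:250,250:390,::-1],(800,571),interpolation=cv2.INTER_NEAREST))
```

```text
[-1.42571238 -0.94798398  0.02468945]
t 19.5667 pos [ 0.5381 -0.1977  0.2471] yaw 88.59 -> trans [ 0.2 -0.2  0.8] twist -0.0
```

View pics/s1.png

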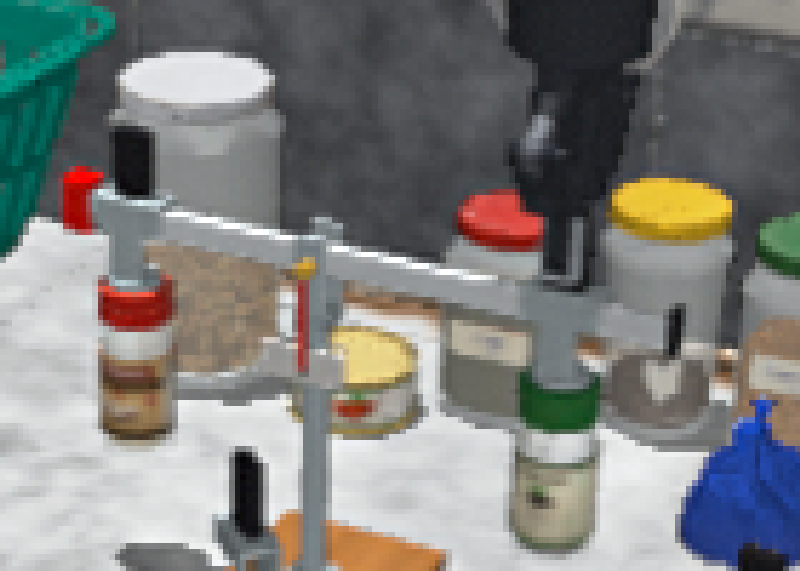

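Request:
apply_moves --pt "0 0 0" --pt "0 0 0" --pt "0 0 0" --pt "0 0 0" --pt "0 0 -10" --pt "0 0 -30" --pt "0 0 -60" --pt "0 -20 -75" --pt "0 -50 -75" --pt "0 -90 -75" --pt "0 -120 -75" --pt "0 -120 -75" --pt "0 -120 -75" --twist '[0, 0, 0, 0, 0, 0, 0, 0, 0, 0, 0, 0, 0]' --claw 0.5

```text
time_s: 20.65
eef_pos: [0.4173, -0.1949, 0.3236]
orientation: [3.139, 0.001, 1.545]
contact_force: [0.5, -0.0, -0.4]
grip_width: 0.0426
```

```bash
cat > tilt.py <<'E'
from g import *
import sys
tag=sys.argv[1];cap(tag)
def barfit(tag,ulim=(235,375)):
    L=load(tag,'top');W=world(L);p=L['p'].astype(int)
    b=W[160:192,ulim[0]:ulim[1]].reshape(-1,3);c=p[160:192,ulim[0]:ulim[1]].reshape(-1,3)
    m=(b[:,2]>.2)&(b[:,2]<.265)&(abs(b[:,0]-(.5427+.0246*b[:,1]))<.005)&(c.min(1)>100)
    q=b[m];A=np.c_[q[:,1],np.ones(len(q))]
    for _ in range(4):
        f=np.linalg.lstsq(A,q[:,2],rcond=None)[0];r=q[:,2]-A@f;k=abs(r)<2.5*r.std();q=q[k];A=A[k]
    print(tag,'top tilt',f[0].round(4),'n',len(q),'y',q[:,1].min().round(3),q[:,1].max().round(3),'se',(r.std()/np.sqrt(len(r))/q[:,1].std()).round(4))
barfit('a');barfit(tag)
s=env.observe();print(s['time_s'],s['eef_pos'],s['contact_force'])
L=load(tag,'scene')
cv2.imwrite(f'pics/{tag}1.png',cv2.resize(L['p'][150:250,250:390,::-1],(800,571),interpolation=cv2.INTER_NEAREST))
L=load(tag,'top')
cv2.imwrite(f'pics/{tag}2.png',cv2.resize(L['p'][150:210,230:390,::-1],(800,300),interpolation=cv2.INTER_NEAREST))
E
python3 tilt.py u
```

```text
a top tilt 0.0003 n 262 y -0.255 0.088 se 0.0021
u top tilt -0.0114 n 190 y -0.255 0.088 se 0.0028
20.75 [ 0.41858105 -0.19495802  0.32261015] [ 0.36061017 -0.12099806 -0.21338574]
```

View pics/u1.png

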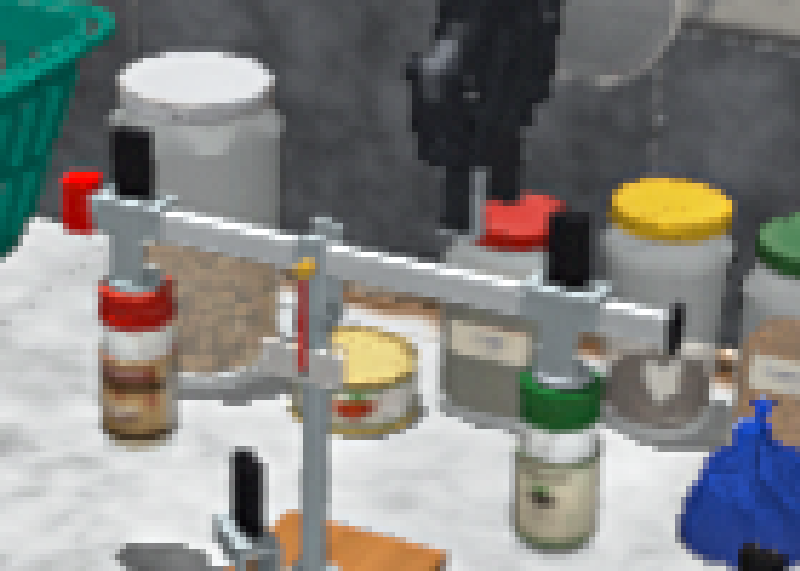

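View pics/u2.png

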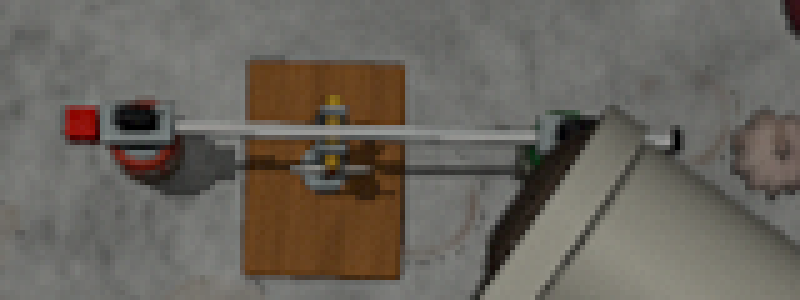

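Request:
apply_moves --pt "-20 -20 0" --pt "-50 -50 0" --pt "-80 -60 0" --pt "-80 -60 0" --pt "-80 -60 0" --pt "-80 -60 0" --pt "-80 -60 0" --twist '[0, 0, 0, 0, 0, 0, 0]'

```text
time_s: 21.33
eef_pos: [0.357, -0.2728, 0.3219]
orientation: [-3.141, -0.001, 1.547]
contact_force: [1.2, 0.3, -0.1]
grip_width: 0.043
```

```bash
cat > t2.py <<'E'
from g import *
import sys
def sub(img,ref,cx,cy,w=8,h=8,S=5):
    T=ref[cy-h:cy+h+1,cx-w:cx+w+1];I=img[cy-h-S:cy+h+S+1,cx-w-S:cx+w+S+1]
    up=8
    T=cv2.resize(T,None,fx=up,fy=up,interpolation=cv2.INTER_CUBIC);I=cv2.resize(I,None,fx=up,fy=up,interpolation=cv2.INTER_CUBIC)
    r=cv2.matchTemplate(I,T,cv2.TM_CCOEFF_NORMED);_,mx,_,l=cv2.minMaxLoc(r);return (l[0]/up-S,l[1]/up-S,round(mx,3))
def scenetilt(tag):
    A=load('a','scene');R=A['p'];I=load(tag,'scene')['p']
    out=[]
    for nm,X in (('cap',[.536,-.255,.231]),('block',[.544,.098,.235]),('salt/ref',[.536,-.05,.08])):
        u,v=np.round(proj(A,X)[0]).astype(int)
        X2=np.array(X)+[0,0,.01];k=(proj(A,X)-proj(A,X2))[0,1]/10 # px per mm down
        d=sub(I,R,u,v,5 if nm!='salt/ref' else 6,7);print(nm,(u,v),d,'mm down',round(d[1]/k,2))
        out.append(d[1]/k)
    print(tag,'scene tilt',(out[0]/205+ -out[1]/150)/2)
    print(' cap',out[0]/205,'block',-out[1]/150)
if __name__=='__main__':
    for t in sys.argv[1:]: scenetilt(t)
E
python3 tilt.py v; python3 t2.py o s u v
```

```text
a top tilt 0.0003 n 262 y -0.255 0.088 se 0.0021
v top tilt -0.0068 n 226 y -0.255 0.088 se 0.0029
21.4333 [ 0.35687562 -0.27267955  0.32197082] [ 0.31265389 -0.09535577  0.49523948]
cap (np.int64(366), np.int64(206)) (-0.125, -5.0, 0.472) mm down -16.59
block (np.int64(264), np.int64(183)) (0.125, 4.5, 0.729) mm down 16.05
salt/ref (np.int64(303), np.int64(235)) (0.0, 0.0, 0.998) mm down 0.0
o scene tilt -0.09395486421846157
 cap -0.08091122996117188 block -0.10699849847575126
cap (np.int64(366), np.int64(206)) (-0.125, 0.125, 0.856) mm down 0.41
block (np.int64(264), np.int64(183)) (-0.25, -0.125, 0.91) mm down -0.45
salt/ref (np.int64(303), np.int64(235)) (0.0, 0.0, 0.997) mm down 0.0
s scene tilt 0.0024974806311223044
 cap 0.0020227807490292966 block 0.0029721805132153127
cap (np.int64(366), np.int64(206)) (0.0, -0.5, 0.967) mm down -1.66
block (np.int64(264), np.int64(183)) (-0.25, 0.125, 0.907) mm down 0.45
salt/ref (np.int64(303), np.int64(235)) (0.0, 0.0, 0.998) mm down 0.0
u scene tilt -0.00553165175466625
 cap -0.008091122996117186 block -0.0029721805132153127
cap (np.int64(366), np.int64(206)) (0.0, -0.5, 0.967) mm down -1.66
block (np.int64(264), np.int64(183)) (-0.25, 0.125, 0.907) mm down 0.45
salt/ref (np.int64(303), np.int64(235)) (0.0, 0.0, 0.998) mm down 0.0
v scene tilt -0.00553165175466625
 cap -0.008091122996117186 block -0.0029721805132153127
```

View pics/v2.png

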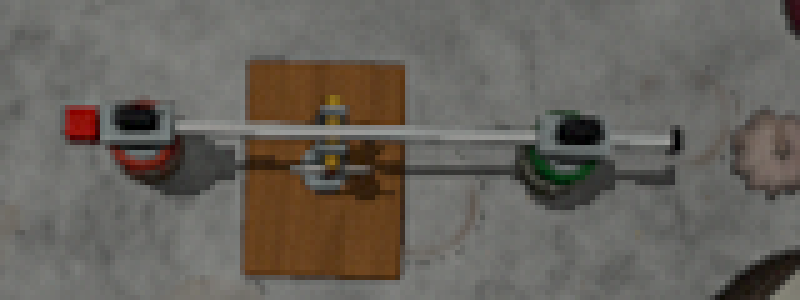

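```bash
python3 - <<'E'
from g import *
ds=[];ps=[];ss=[]
for i in range(10):
    p,d=env.camera('top');ds.append(d);ps.append(p)
    if i<6: p,d=env.camera('scene');ss.append(p)
d=np.array(ds);d[d==0]=np.nan
L=load('v','top');L['d']=np.nan_to_num(np.nanmean(d,0));L['p']=np.mean(ps,0).astype(np.uint8)
np.savez('pics/w_top.npz',**L)
S=load('v','scene');S['p']=np.mean(ss,0).astype(np.uint8);np.savez('pics/w_scene.npz',**S)
W=world(L);p=L['p'].astype(int)
for th in (90,110,130):
    b=W[160:192,235:375].reshape(-1,3);c=p[160:192,235:375].reshape(-1,3)
    m=(b[:,2]>.2)&(b[:,2]<.245)&(abs(b[:,0]-(.5427+.0246*b[:,1]))<.005)&(c.min(1)>th)
    q=b[m];A=np.c_[q[:,1],np.ones(len(q))]
    for _ in range(5):
        f=np.linalg.lstsq(A,q[:,2],rcond=None)[0];r=q[:,2]-A@f;k=abs(r)<2.5*r.std();q=q[k];A=A[k]
    print(th,f.round(4),len(q),r.std())
# tab tops
for n,(y0,y1) in dict(red=(.03,.11),green=(-.235,-.165)).items():
    m=(W[...,2]>.265)&(W[...,1]>y0)&(W[...,1]<y1)&(abs(W[...,0]-.54)<.03)
    print(n,np.median(W[m],0),W[m].min(0).round(3),W[m].max(0).round(3),m.sum())
    m=(W[...,2]>.232)&(W[...,2]<.247)&(W[...,1]>y0)&(W[...,1]<y1)&(abs(W[...,0]-.54)<.03)
    print(n,'saddle',W[m].min(0).round(3),W[m].max(0).round(3),W[m].mean(0).round(4))
cv2.imwrite('pics/w1.png',cv2.resize(L['p'][160:190,235:285,::-1],(800,480),interpolation=cv2.INTER_CUBIC))
E
python3 t2.py w
```

```text
90 [-0.0106  0.2325] 212 0.0011811934198168788
110 [-0.0112  0.2324] 189 0.0010513636958253455
130 [-0.0116  0.2325] 120 0.0009421901441986451
red [0.54530499 0.06743079 0.27689828] [0.54  0.056 0.272] [0.549 0.079 0.279] 33
red saddle [0.533 0.03  0.232] [0.557 0.109 0.246] [0.5436 0.0764 0.2384]
green [ 0.53795664 -0.19526159  0.27958679] [ 0.533 -0.207  0.269] [ 0.544 -0.186  0.283] 38
green saddle [ 0.527 -0.233  0.232] [ 0.549 -0.167  0.246] [ 0.5366 -0.1982  0.2387]
cap (np.int64(366), np.int64(206)) (0.0, -0.5, 0.967) mm down -1.66
block (np.int64(264), np.int64(183)) (-0.25, 0.125, 0.907) mm down 0.45
salt/ref (np.int64(303), np.int64(235)) (0.0, 0.0, 0.998) mm down 0.0
w scene tilt -0.00553165175466625
 cap -0.008091122996117186 block -0.0029721805132153127
```

View pics/w1.png

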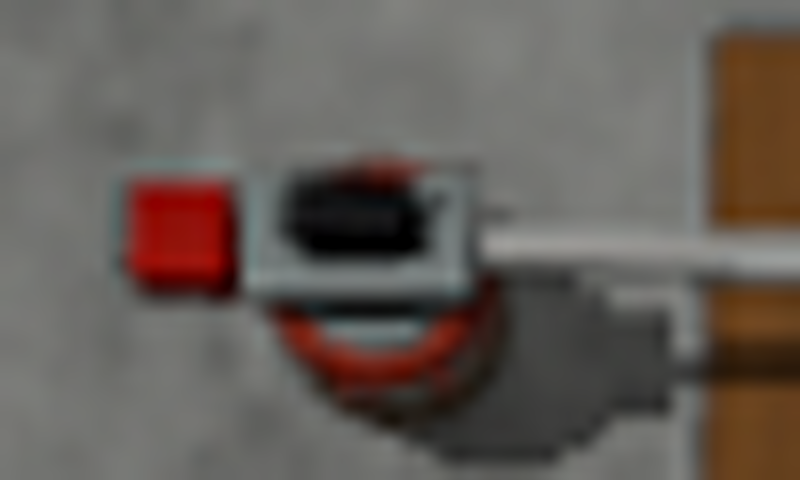

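The averaged depth gives a tilt of about −0.010 rad (right arm slightly high) and the scene camera gives −0.006. The red jar is flush against the block. I'll slide the green jar outward about 3 mm.

Run:
```python
from g import *
go(.5381,-.1977,.322,88.6)
go(.5381,-.1977,.251,88.6)
```

```text
t 22.2333 pos [ 0.3562 -0.2733  0.322 ] yaw 88.58 -> trans [ 80.1 180.   -0. ] twist -0.0
t 22.2333 pos [ 0.3562 -0.2733  0.322 ] yaw 88.58 -> trans [ 80.1 180.   71. ] twist -0.0
```

Request:
apply_moves --pt "15 30 0" --pt "30 65 0" --pt "45 100 0" --pt "60 135 0" --pt "75 165 0" --pt "80 180 0" --pt "80 180 0" --pt "80 180 0" --pt "80 180 0" --twist '[0, 0, 0, 0, 0, 0, 0, 0, 0]'

```text
time_s: 22.98
eef_pos: [0.5377, -0.198, 0.3219]
orientation: [-3.141, -0.0, 1.546]
contact_force: [-0.6, 0.3, 0.5]
grip_width: 0.0423
```

Run:
```python
from g import *
go(.5381,-.1977,.251,88.6)
```

```text
t 22.9833 pos [ 0.5377 -0.198   0.3219] yaw 88.58 -> trans [ 0.3  0.4 70.9] twist -0.0
```

Request:
apply_moves --pt "0 0.3 20" --pt "0 0.3 40" --pt "0 0.3 58" --pt "0 0.3 69" --pt "0 0.3 69" --pt "0 0.3 69" --twist '[0, 0, 0, 0, 0, 0]'

```text
time_s: 23.48
eef_pos: [0.538, -0.1982, 0.2536]
orientation: [3.141, 0.0, 1.545]
contact_force: [-0.3, -0.5, 0.8]
grip_width: 0.0429
```

Request:
apply_moves --pt "0 0 0" --pt "0 0 0" --pt "0 0 0" --pt "0 0 0" --pt "0 0 0" --pt "0 0 0" --twist '[0, 0, 0, 0, 0, 0]' --claw 0

```text
time_s: 23.98
eef_pos: [0.5386, -0.1979, 0.2532]
orientation: [3.141, 0.0, 1.546]
contact_force: [0.2, -1.3, -0.2]
grip_width: 0.0111
```

Request:
apply_moves --pt "-0.5 0 0" --pt "-1 0 0" --pt "-1.5 0 0" --pt "-2 0 0" --pt "-2.5 0 0" --pt "-3 0 0" --pt "-3 0 0" --pt "-3 0 0" --twist '[0, 0, 0, 0, 0, 0, 0, 0]'

```text
time_s: 24.65
eef_pos: [0.5383, -0.2009, 0.253]
orientation: [-3.142, 0.0, 1.546]
contact_force: [-0.3, -0.7, 1.0]
grip_width: 0.0108
```

```bash
python3 tilt.py x; python3 t2.py x
```

```text
a top tilt 0.0003 n 262 y -0.255 0.088 se 0.0021
x top tilt 0.0048 n 132 y -0.158 0.088 se 0.0062
24.75 [ 0.5383423  -0.2008586   0.25296712] [-1.23795265  0.99400639  0.92618795]
cap (np.int64(366), np.int64(206)) (-0.125, 0.125, 0.86) mm down 0.41
block (np.int64(264), np.int64(183)) (-0.25, -0.25, 0.923) mm down -0.89
salt/ref (np.int64(303), np.int64(235)) (0.0, 0.0, 0.997) mm down 0.0
x scene tilt 0.003983570887729961
 cap 0.0020227807490292966 block 0.0059443610264306255
```

View pics/x1.png

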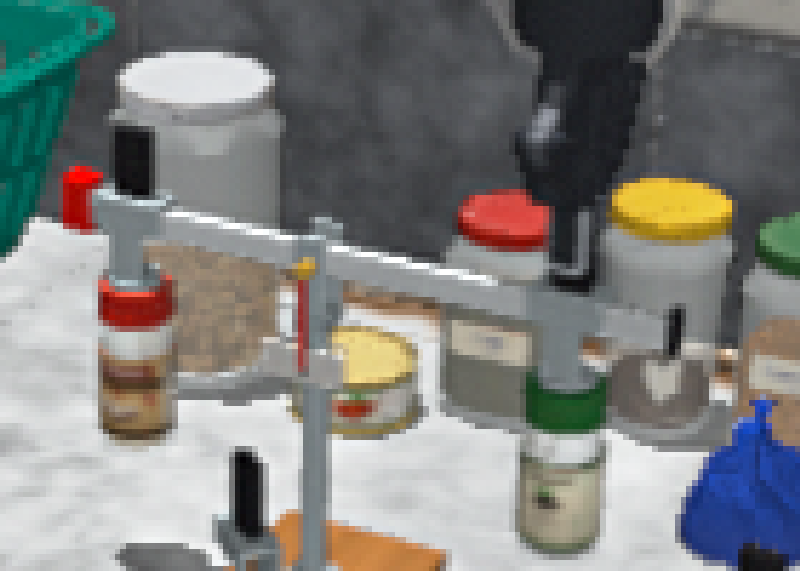

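Good, release and retreat.

Request:
apply_moves --pt "0 0 0" --pt "0 0 0" --pt "0 0 0" --pt "0 0 0" --pt "0 0 -10" --pt "0 0 -30" --pt "0 0 -60" --pt "0 -20 -75" --pt "0 -55 -75" --pt "0 -90 -75" --pt "-30 -120 -75" --pt "-60 -150 -75" --pt "-80 -180 -75" --pt "-80 -180 -75" --pt "-80 -180 -75" --pt "-80 -180 -75" --pt "-80 -180 -75" --twist '[0, 0, 0, 0, 0, 0, 0, 0, 0, 0, 0, 0, 0, 0, 0, 0, 0]' --claw 0.5

```text
time_s: 26.17
eef_pos: [0.3571, -0.2759, 0.3283]
orientation: [3.141, -0.0, 1.547]
contact_force: [0.7, -0.5, 0.8]
grip_width: 0.0427
```

```bash
python3 tilt.py y
cat > avg.py <<'E'
from g import *
import sys
tag=sys.argv[1];b0=sys.argv[2]
ds=[];ps=[]
for i in range(10):
    p,d=env.camera('top');ds.append(d);ps.append(p)
d=np.array(ds);d[d==0]=np.nan
L=load(b0,'top');L['d']=np.nan_to_num(np.nanmean(d,0));L['p']=np.mean(ps,0).astype(np.uint8)
np.savez(f'pics/{tag}_top.npz',**L)
W=world(L);p=L['p'].astype(int)
for th in (90,110,130):
    b=W[160:192,235:375].reshape(-1,3);c=p[160:192,235:375].reshape(-1,3)
    m=(b[:,2]>.2)&(b[:,2]<.245)&(abs(b[:,0]-(.5427+.0246*b[:,1]))<.005)&(c.min(1)>th)
    q=b[m];A=np.c_[q[:,1],np.ones(len(q))]
    for _ in range(5):
        f=np.linalg.lstsq(A,q[:,2],rcond=None)[0];r=q[:,2]-A@f;k=abs(r)<2.5*r.std();q=q[k];A=A[k]
    print(th,f.round(4),len(q),r.std())
for n,(y0,y1) in dict(red=(.03,.11),green=(-.235,-.165)).items():
    m=(W[...,2]>.265)&(W[...,1]>y0)&(W[...,1]<y1)&(abs(W[...,0]-.54)<.03)
    print(n,np.median(W[m],0),m.sum())
E
python3 avg.py z y; python3 t2.py y
```

```text
a top tilt 0.0003 n 262 y -0.255 0.088 se 0.0021
y top tilt -0.0028 n 217 y -0.254 0.088 se 0.0026
26.2667 [ 0.35717855 -0.27574746  0.32802741] [ 0.0928893   0.7421357  -0.05084005]
90 [-0.0034  0.2329] 211 0.0011298855715626884
110 [-0.0029  0.233 ] 188 0.001078650310851185
130 [-0.0027  0.233 ] 124 0.0011075967192047487
red [0.54299941 0.06724977 0.27831457] 33
green [ 0.53818131 -0.19839926  0.27806885] 38
cap (np.int64(366), np.int64(206)) (0.0, -0.125, 0.989) mm down -0.41
block (np.int64(264), np.int64(183)) (-0.25, -0.25, 0.921) mm down -0.89
salt/ref (np.int64(303), np.int64(235)) (0.0, 0.0, 0.998) mm down 0.0
y scene tilt 0.0019607901387006643
 cap -0.0020227807490292966 block 0.0059443610264306255
```

View pics/y1.png

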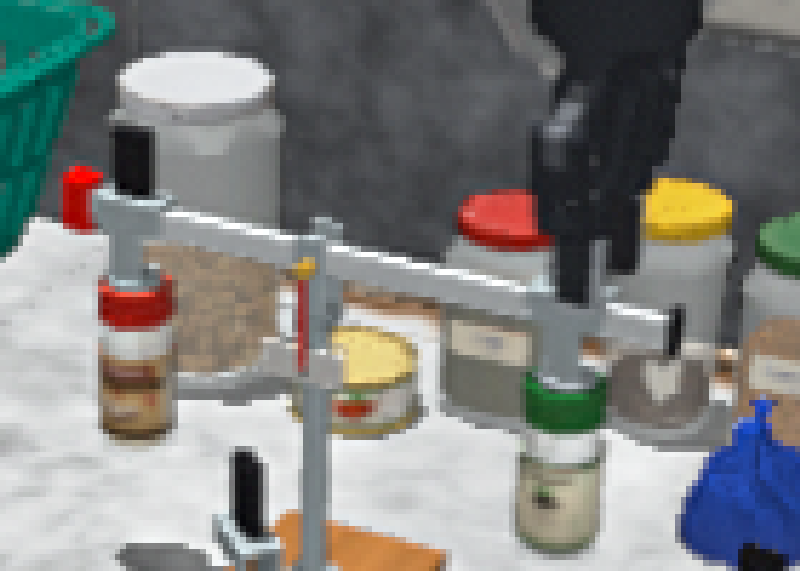

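View pics/y2.png

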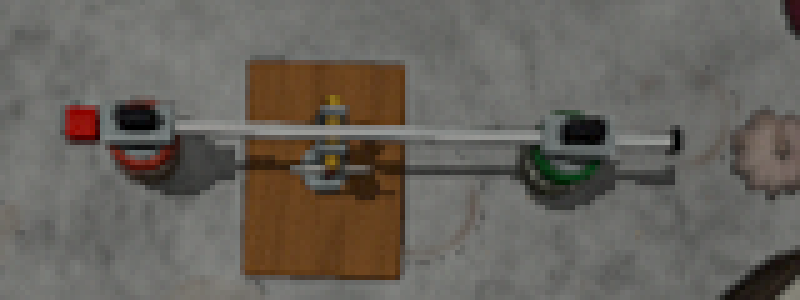

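Both jars hang free and the bar is level to within about 0.003 rad, with the gripper well clear. Handing in.

Run:
```python
from plant import env
print(env.finish_job(), env.observe()['time_s'])
```

```text
the job is handed in; nothing more can be done
the job is handed in; nothing more can be done
```

I hung the red-capped jar on the left arm, pushed it out until I felt it touch the red block, and let go. Then I hung the green-capped jar on the right arm about 145 mm from the pivot. The bar sat right-arm-high by about 0.010 rad, so I slid the green jar 3 mm outward and let go again.

**Level:** in the last check, with both jars hanging free and the gripper withdrawn, averaged top-camera depth gave a tilt of about −0.003 rad. The two tab tops differed by about 0.2 mm.

**Disagreement:** the scene camera gave +0.002 rad, which is within its error, but its cap reading (−0.002) and block reading (+0.006) differed from each other.

**Red jar:** it was still against the block, with its centre at y = 0.067 m against an expected 0.0675 m.

**Forces and time:** while I lowered the red jar, the wrist briefly read about 14 N upward with the bar at its stop, and I backed off at once. No other reading after a move went above about 6 N. The work took about 27 s. The arm and jars kept clear of the other objects, though I made no separate final check of their positions.

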